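# Load the chocolate melter

### The arm

A 6-joint arm with a two-finger parallel gripper is mounted at the origin on the work surface. World frame = base frame: x ahead of the robot, y to its left, z up, the work surface at z = 0. Lengths are in m, angles in rad, forces in N, time in s.
With the tool pointing down it reaches from about 0.325 to 0.775 m from the base axis. Payload 5.5 kg.
Tool frame: the origin (TCP) lies at the very end of the fingers, on their centre line; the grasp point (between the pads) lies 19 mm behind it; z points along the fingers, y is the line along which they close (so a half turn about z gives the same grasp; the last joint's range is limited). The gripper opens to 88 mm and grips with 3 to 60 N. Pads are 20 mm wide; open, the fingers measure 115 mm over their backs; the gripper's body (75 mm by 178 mm) begins 61 mm behind the grasp point.
Start: joints at [-1.369, 0.091, 1.231, -0, 1.82, -0.057], TCP at [0.154, -0.58, 0.223] pointing down, gripper open.
Joint ranges: [-2.87, 2.87], [-0.86, 2.18], [0.17, 2.46], [-1.51, 4.65], [0.06, 2.69], [-2.65, 2.65]. Speed limits (rad/s): [2.57, 2.57, 3.01, 3.14, 3.14, 3.14].

### API

Orientations are given as [roll, pitch, yaw] about the fixed x, y, z axes, in that order (R = Rz(yaw) Ry(pitch) Rx(roll)).
In Python, from rig import r gives the robot as it stands.
- The arm moves only by the tool drive_tool, never from a script. Its argument "plan" is a list of rows, each a list of 3 entries, a list of its own where there are three numbers: the opening, from -1 (shut) to 1 (fully open), so that 0 is half open, then the shift along the tool's x, y, z normalised to -1 to 1, where 1 is 0.1 m, then the turn, a rotation vector about the tool's x, y, z normalised to -1 to 1, where 1 is pi rad. In form: [[gripper, [x, y, z], [wx, wy, wz]], ...]. A call has 1 to 20 rows; each row is the pose to reach, as a shift and turn from the pose commanded when the call began, along the tool's axes at that moment, turning the shorter way round; what a row does not reach only later rows make up. A row lasts 1/12 s, in which the tool goes at most 41.7 mm and 7.16 degrees, less where a joint would pass 70% of its speed; a pose out of reach is approached as far as the arm can. A call with a number of a shift or a turn outside -1 to 1 is refused whole. A call with a gripper value outside its range is refused whole. The fingers move at their own pace and stop on an object; the grip force is fixed at half the most. Time passes only in rows, so rows that repeat a pose let the fingers close. It gives the time, the measured TCP pose, the force, the opening and the grip force at its end, in the units of the state.
- r.state(): the state, without advancing time (a new reading comes with each control period).
- r.camera(name): name is "scene" or "top" or "wrist"; returns the picture (384x512x3 uint8, blue, green, red); there is no depth.
- r.camera_info(name): a dict with "K" (3x3 intrinsics, pixels), "extrinsics" (4x4, takes a point from world to camera coordinates). Camera axes: x right, y down, z forward; pixel columns grow to the right and rows downward; lengths in m; the calibration is good to about 2 mm. The wrist camera is an equidistant fisheye: a pixel r from the principal point sees the ray r / f radians off the axis. A picture is of the moment at which its call begins: read the wrist's pose just before it. camera_info takes no time and is no camera call; for the wrist camera it gives the pose at the moment of the call.
- r.job_done(): hands the job in; it is judged then, once.
Trained networks look in the newest picture that a camera, given by its name, has taken for a name from the list of things; names that differ only in an ending like _2 or _b are one class to them, and where a whole thing is asked for, a point or a joint stands for the part that bears it (a point fixed in the world has none). Each returns a list of dicts, best first, with "score" (0 to 1); they miss things now and then, are a little off and sometimes report something else, mostly with a low value. They report only what shows in the picture. A call takes as long as a camera call. They do not tell look-alikes from the thing itself.
- r.boxes_of(camera, label): "centre" ([column, row] in pixels, amid what is visible of it).
- r.mark_of(camera, label): "centre" ([column, row] in pixels: a listed point, or the origin of a listed thing).
The state is a dict: "time_s": time; "joints": joint angles; "qvel": joint speeds; "joint_efforts": joint torques, N m; "tcp_pos": TCP position; "tcp_rot": TCP orientation; "contact_force": force on the tool from outside, world axes, zero at the start; "ft_torque": the same for the moment, N m; "width": opening from 0.0 (shut) to 1.0 (fully open); "finger_force": force on a finger pad.
Only numpy, scipy, OpenCV 4.12 (cv2) and the standard library are available. Lean on these libraries where they do the work, as an engineer would, in place of code of your own. Each camera call takes 0.05 s, during which the arm holds its last target. There are 200 camera calls.

### The job

Load the chocolate melter: slide its red safety catch clear, and only then swing the lid up by its black handle until it stands open; slide the orange cover plate along its keyhole slots until it comes free of the two studs, lift it off and lay it flat, handle up, in the blue draining tray. Lay every chocolate bar from the parchment in the tub, below the rim; then swing the lid fully shut and slide the catch back home to lock it (never over to the locked side while the lid is up). Leave the nut jar, the blue bottle and the spatula where they are.

Things in the scene. Friction and masses are not known exactly. Their poses are not given: they have to be found in the camera images.
- lid_handle (a point): Middle of the lid's black handle: round bar 10 mm thick, 110 mm long, parallel to the melter's x, held 40 mm off the lid's free edge (35 mm clear gap) by an arm at each end, level with the shut lid, 104 mm above the table. Moves with the lid on a 240 mm circle about lid_hinge; 344 mm high when the lid is upright.
- lid_hinge (a point): Point on the lid's hinge line, 104 mm above the table, right across the lid from the handle. The hinge line runs parallel to the melter's x axis along the melter's +y side. The point is fixed to the melter, its axes are the melter's.
- lid (a joint): Lid angle in rad: 0 shut, 1.57 upright, 1.75 its stop (leaning outward over +y). The lid is a flat 294 x 200 x 8 mm steel plate. A stiff hinge keeps it wherever it is left; about 4 N upward at the handle lifts it, about 1 to 3 N pushes it back. While the red catch is over its tab it cannot lift; below 0.03 rad the catch slides freely over the tab.
- catch_knob (a point): On the red catch: centre of the gripping part of its upright knob, 14 mm across (melter's y), 30 mm (melter's x); its top is 13 mm above this point, which is 147 mm above the table (shut lid's top: 108 mm). It stands outside the melter's -y side beside the lid handle; its tongue, top 27 mm below this point, reaches over a dark tab on the lid's edge.
- catch (a joint): Safety catch position in m: 0 locked (tongue over the lid's tab), 0.045 its stop, fully released. It slides along the melter's +x to release, -x to lock, with about 2 N of friction and no spring. The tab is clear from 0.031 on.
- melter: Fixed white and steel box 294 (x) x 200 (y) x 100 mm high, walls 10 to 12 mm, origin under its centre. Under the lid is a recess 270 x 180 mm with a ledge at each x end, 62 mm above the table; between them the tub, 190 (x) x 180 (y) mm, floor 12 mm above the table, 88 mm below the rim. Lid hinged along +y; handle and catch on the -y side.
- tub_floor (a point): Centre of the tub's floor, 12 mm above the table; axes as the melter's.
- cover: Loose orange plate 260 (x) x 124 (y) x 5 mm, 0.3 kg, origin at the centre of its underside. At the start it lies on the melter's ledges, axes along the melter's, over the tub, held by two studs in its keyhole slots. Slid about 30 mm towards the melter's -y (until its origin is 16 mm, give or take 3, to the -y side of the melter's origin) it lifts straight off.
- cover_handle (a point): Middle of the cover's black handle bar, 29 mm above the cover's underside and 24 mm above its top face: 100 mm long along the cover's x, 12 mm wide, 12 mm high, on two posts at x = +-45 mm.
- stud_near (a point): Top of the brass stud on the melter's -x ledge, 75 mm above the table: head 14 mm across, 5 mm thick, 8 mm clear below it, shaft 6 mm. The cover's slots run along its y at x = +-112 mm: 9 mm wide from y = -22 to +5 mm (where the studs start), then a wide part 22 x 22 mm from y = +5 to +27 mm that passes the head.
- stud_far (a point): The same stud on the +x ledge, 224 mm from the other.
- tray: Fixed blue draining tray, open on top, 330 mm (its x) x 200 mm (its y), rim 20 mm high, wall and floor 5 mm, origin under its centre.
- tray_floor (a point): Centre of the tray's floor, 5 mm above the table; axes as the tray's.
- sheet: Fixed parchment-lined sheet 280 x 210 x 2 mm on which the chocolate bars lie; origin under its centre.
- bar1: Chocolate bar, brown, 110 mm (its x) x 36 mm (y) x 24 mm high, rigid, about 0.12 kg, origin at the centre of its underside, lying flat on the sheet. Two to four of the four bars are present (None if absent).
- bar2: Chocolate bar, brown, 110 mm (its x) x 36 mm (y) x 24 mm high, rigid, about 0.12 kg, origin at the centre of its underside, lying flat on the sheet. Two to four of the four bars are present (None if absent).
- bar3: Chocolate bar, brown, 110 mm (its x) x 36 mm (y) x 24 mm high, rigid, about 0.12 kg, origin at the centre of its underside, lying flat on the sheet. Two to four of the four bars are present (None if absent).
- bar4: Chocolate bar, brown, 110 mm (its x) x 36 mm (y) x 24 mm high, rigid, about 0.12 kg, origin at the centre of its underside, lying flat on the sheet. Two to four of the four bars are present (None if absent).
- nut_jar: Bystander: amber jar, 72 mm across, 110 mm high, origin under its centre.
- blue_bottle: Bystander: blue bottle, 68 mm across, 190 mm high, origin under its centre.
- spatula: Bystander: red-handled spatula 260 mm long lying on the table, along its x.
Not all that is in view belongs to the job. Leave any purple or turquoise look-alike of the bar3 alone.

How it is judged:
By the outcome, as a careful person would: the job done as asked, in the order asked, and still so for the second after the job is handed in, with the robot touching nothing.
Of bar1, bar2, bar3, bar4 only 2 to 4 are there at a start; the rules pass over those that are not, and their reading is None.
At some moment in a run one of bar1, bar2, bar3, bar4 may be knocked a few centimetres aside while the robot is not near it.
Once in a run the grip may slacken for a moment while it holds something.
It also fails if it takes over 210 s, if anything falls off the work surface, if the arm or the gripper's body presses on something with over 40 N, if the wrist force passes 120 N, or if a joint passes its speed limit or range.

## Working session

There is one attempt and no reset: what is moved stays moved. The work goes in short steps, Python scripts to look and compute and a tool call to move; the robot and the scene stay as the last step left them, time stands still between calls to the robot, and variables do not carry over. Pictures are saved under pics/ and viewed, at most 14 in all, crops included, and the job is handed in when it is done.

Besides the shell and the picture viewer there is one more tool, called after "Call:" in YAML: its name, and indented under it one key for each argument. drive_tool: Moves the arm, as the interface text tells. Its arguments: {"type":"object","properties":{"plan":{"type":"array"}},"required":["plan"]}

```bash
ls; mkdir -p pics; python3 - <<'E'
from rig import r
import cv2
s=r.state();print(s)
for c in("scene","top"):
    cv2.imwrite(f"pics/{c}0.png",r.camera(c)); i=r.camera_info(c);print(c,i)
    for n in "lid_handle lid_hinge catch_knob melter tub_floor cover cover_handle tray tray_floor sheet bar1 bar2 nut_jar blue_bottle spatula".split():
        print(c,n,[(round(d['score'],2),[round(float(v)) for v in d['centre']]) for d in r.mark_of(c,n)][:6])
E
```

```text
pics
{'time_s': 0.0, 'joints': array([-1.36871166e+00,  9.18223198e-02,  1.23184908e+00,  3.56379188e-06,
        1.81977077e+00, -5.66903885e-02]), 'qvel': array([-0.00211037, -0.00026573, -0.00029038, -0.00087116, -0.00126488,
       -0.00152438]), 'joint_efforts': array([-1.04899987e-03, -4.46458483e+01, -4.06440032e+01,  6.96572964e-02,
        2.97450414e-02, -1.50846631e-04]), 'tcp_pos': array([ 0.15348658, -0.57974591,  0.22154952]), 'tcp_rot': array([-3.13974630e+00, -1.08243721e-04,  2.58775828e-01]), 'contact_force': array([0.04969289, 0.68409924, 0.37526806]), 'ft_torque': array([ 0.03027985, -0.0147876 , -0.0100343 ]), 'finger_force': 0.0, 'width': 0.9982511672609549}
scene {'K': array([[362.42702328,   0.        , 261.54262393],
       [  0.        , 362.42702328, 190.97753776],
       [  0.        ,   0.        ,   1.        ]]), 'extrinsics': array([[-1.43985645e-01,  9.89579766e-01, -1.45429618e-04,
         8.52498082e-02],
       [ 6.41717695e-01,  9.32592108e-02, -7.61249709e-01,
        -2.50987799e-01],
       [-7.53303746e-01, -1.09702355e-01, -6.48458834e-01,
 
[... 1343 characters left out ...]
, 207])]
top lid_hinge [(0.85, [168, 196]), (0.61, [197, 219]), (0.27, [303, 190])]
top catch_knob [(0.74, [253, 169]), (0.43, [135, 204])]
top melter [(0.56, [211, 190])]
top tub_floor []
top cover []
top cover_handle []
top tray [(0.8, [388, 200])]
top tray_floor [(0.64, [388, 198])]
top sheet [(0.83, [304, 189]), (0.71, [197, 220])]
top bar1 [(0.97, [317, 264]), (0.83, [229, 103]), (0.81, [320, 162]), (0.74, [295, 214]), (0.61, [162, 264]), (0.59, [324, 208])]
top bar2 [(0.97, [317, 264]), (0.83, [229, 103]), (0.81, [320, 162]), (0.74, [295, 214]), (0.61, [162, 264]), (0.59, [324, 208])]
top nut_jar [(0.77, [132, 159])]
top blue_bottle [(0.86, [134, 204])]
top spatula [(0.57, [304, 121])]
```

View pics/scene0.png

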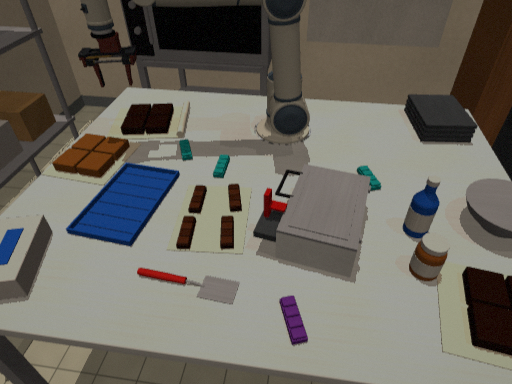

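View pics/top0.png

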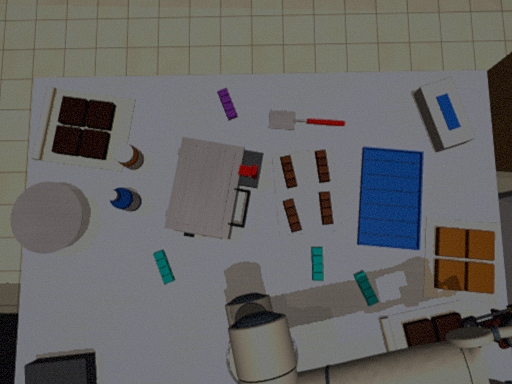

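The pictures show the melter with its lid at top (205,190). The handle is at about (240,207) and the red catch at (248,171). The four brown bars lie on the parchment at top (289,171), (322,166), (291,215) and (326,208). The purple (228,104) and turquoise (164,266), (317,264), (366,288) pieces are look-alikes off the parchment. The tray is at (390,198), and the spatula, jar and bottle are clear of it.

```bash
cat > h.py <<'E'
import numpy as np, cv2
from rig import r
from scipy.spatial.transform import Rotation as R
def ray(cam,px,info=None):
    i=info or r.camera_info(cam); K,E=i["K"],i["extrinsics"]
    v=np.array([(px[0]-K[0,2])/K[0,0],(px[1]-K[1,2])/K[1,1]])
    if cam=="wrist":
        t=np.hypot(*v); d=np.array([*(v/max(t,1e-9)*np.sin(t)),np.cos(t)])
    else: d=np.array([*v,1.])
    d=E[:3,:3].T@d; return -E[:3,:3].T@E[:3,3], d/np.linalg.norm(d)
def atz(cam,px,z,info=None):
    o,d=ray(cam,px,info); return o+d*(z-o[2])/d[2]
def tri(rays):
    A=b=0
    for o,d in rays:
        P=np.eye(3)-np.outer(d,d); A=A+P; b=b+P@o
    x=np.linalg.solve(A,b)
    return x, max(np.linalg.norm((np.eye(3)-np.outer(d,d))@(x-o)) for o,d in rays)
def proj(cam,p,info=None):
    i=info or r.camera_info(cam); K,E=i["K"],i["extrinsics"]
    c=E[:3,:3]@p+E[:3,3]
    if cam=="wrist":
        t=np.arctan2(np.hypot(c[0],c[1]),c[2]); n=c[:2]/max(np.hypot(c[0],c[1]),1e-9)*t
    else: n=c[:2]/c[2]
    return np.array([K[0,0]*n[0]+K[0,2],K[1,1]*n[1]+K[1,2]])
def blobs(im,f,mn=15):
    b,g,rr=[im[...,k].astype(int) for k in range(3)]
    m=f(b,g,rr).astype(np.uint8)
    n,l,st,ce=cv2.connectedComponentsWithStats(m)
    return [(st[k,4],ce[k],cv2.minAreaRect(np.argwhere(l==k)[:,::-1].astype(np.float32))) for k in range(1,n) if st[k,4]>=mn]
def goto(p,rot=None):
    "shift (units 0.1 m) and turn (units pi) in tool axes from measured pose to p, rot"
    s=r.state(); T=R.from_euler('xyz',s["tcp_rot"])
    d=T.inv().apply(np.array(p)-s["tcp_pos"])/0.1
    w=(T.inv()*R.from_euler('xyz',rot)).as_rotvec()/np.pi if rot is not None else 0
    print("shift",np.round(d,3),"turn",np.round(w,4))
E
python3 - <<'E'
from h import *
t=cv2.imread("pics/top0.png");s=cv2.imread("pics/scene0.png")
for n,im in(("top",t),("scene",s)):
    print(n,"red",[(a,c.round(1),q[2]) for a,c,q in blobs(im,lambda b,g,rr:(rr>140)&(g<70)&(b<70))])
    print(n,"brown",[(a,c.round(1),np.round(q[1],1),round(q[2])) for a,c,q in blobs(im,lambda b,g,rr:(rr>40)&(rr<130)&(g<0.6*rr)&(b<0.6*rr),60)])
for p in [(181,139),(243,150),(226,240),(165,229)]: print("lid",atz("top",p,.108).round(3))
for p in [(363,148),(423,151),(419,249),(358,243)]: print("tray",atz("top",p,.02).round(3))
for p in [(289,171),(322,166),(291,215),(326,208)]: print("bar",atz("top",p,.024).round(3))
print("handle ends",atz("top",(248,190),.104).round(3),atz("top",(238,225),.104).round(3))
for p in [(122,198),(132,157)]: print(atz("top",p,.1).round(3))
c=cv2.resize(t[120:260,150:350],None,fx=4,fy=4,interpolation=cv2.INTER_CUBIC);cv2.imwrite("pics/c1.png",c[:, :800])
print(r.camera_info("wrist"))
E
```

```text
top red []
top brown [(np.int32(193), array([325.5, 121.9]), array([37.3,  5.2]), 4), (np.int32(79), array([132.4, 158.3]), array([10.1, 19.9]), 35), (np.int32(209), array([248.2, 170.5]), array([13., 19.]), 90), (np.int32(102), array([323.5, 172.5]), array([14.3,  8.3]), 83), (np.int32(100), array([289.9, 177.8]), array([14.3,  9. ]), 79), (np.int32(158), array([325.5, 203.5]), array([23.4,  8.4]), 85), (np.int32(162), array([290.7, 211. ]), array([23.4,  8.5]), 74), (np.int32(707), array([451.7, 241.9]), array([27.5, 28.3]), 4), (np.int32(703), array([480.5, 244.7]), array([29., 25.]), 90), (np.int32(705), array([451.2, 274.6]), array([29., 27.]), 90), (np.int32(703), array([480. , 277.2]), array([26.1, 28.9]), 4)]
scene red [(np.int32(27), array([267.3, 191.3]), 26.56505012512207), (np.int32(89), array([278.4, 205. ]), 11.309932708740234), (np.int32(204), array([161.2, 274.2]), 12.264772415161133)]
scene brown [(np.int32(3694), array([487.8,  70.7]), array([144.,  58.]), 90), (np.int32(1839), array([ 89.9, 154.8]), array([70.1, 40.2]), 9), (np.int32(197), array([233.9, 195.3]), ar
[... 535 characters left out ...]
 [ 0.66  -0.552  0.02 ]
tray [ 0.334 -0.518  0.02 ]
tray [ 0.355 -0.321  0.02 ]
bar [ 0.597 -0.1    0.024]
bar [ 0.612 -0.211  0.024]
bar [ 0.449 -0.104  0.024]
bar [ 0.471 -0.22   0.024]
handle ends [0.524 0.035 0.104] [0.415 0.067 0.104]
[0.504 0.433 0.1  ]
[0.635 0.405 0.1  ]
{'K': array([[297.31863964,   0.        , 255.1128278 ],
       [  0.        , 297.31863964, 190.98192555],
       [  0.        ,   0.        ,   1.        ]]), 'extrinsics': array([[ 0.25580103, -0.96672823,  0.00153821, -0.60202855],
       [-0.92842326, -0.24522125,  0.27909997, -0.03391118],
       [-0.26943662, -0.07282216, -0.96026082,  0.38956627],
       [ 0.        ,  0.        ,  0.        ,  1.        ]])}
```

View pics/c1.png

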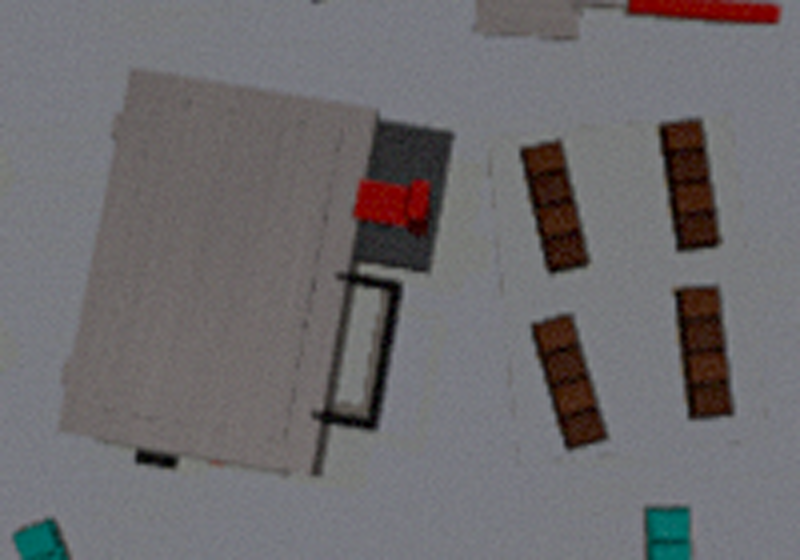

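The crop confirms four brown bars on the parchment, at crop (555,205), (690,185), (570,380) and (703,352). It also shows the catch knob at (420,208) and the handle bar at (385,350). The turquoise pieces are off the parchment, so they stay.

```bash
python3 - <<'E'
from h import *
yaw=-.185
for n,a,b in [("knob",(253.5,170.5),(267,193)),("handle",(246.5,207),(290,184)),("tray",(388,199),(130,199)),
  ("bar a",(288.8,171.2),(196.7,198)),("bar b",(322.5,166.3),(185,231)),("bar c",(292.5,215),(234,196)),("bar d",(325.8,208),(226.5,231))]:
    x,e=tri([ray("top",a),ray("scene",b)]);print(n,x.round(3),round(e,4))
print("knob@.147",atz("top",(254.5,171),.155).round(3),atz("scene",(267,193),.147).round(3))
i=r.camera_info("wrist");s=r.state();T=R.from_euler('xyz',s["tcp_rot"])
E=i["extrinsics"];c=-E[:3,:3].T@E[:3,3];print("cam in tool",T.inv().apply(c-s["tcp_pos"]).round(3),T.inv().apply(E[2,:3]).round(3))
goto((.56,.02,.30),(np.pi,0,yaw))
E
```

```text
knob [0.577 0.014 0.152] 0.002
handle [0.47  0.053 0.1  ] 0.0127
tray [ 0.501 -0.432  0.006] 0.0009
bar a [ 0.59  -0.132  0.127] 0.0414
bar b [ 0.614 -0.216  0.012] 0.0011
bar c [ 0.45  -0.109  0.015] 0.0006
bar d [ 0.477 -0.188 -0.117] 0.0528
knob@.147 [0.575 0.013 0.155] [0.572 0.012 0.147]
cam in tool [ 0.076  0.001 -0.162] [-0.279  0.001  0.96 ]
shift [ 5.465 -4.76  -0.773] turn [-0.     -0.      0.1413]
```

Call:
drive_tool:
  plan:
    - [1,[0.91,-0.79,-0.13],[0,0,0]]
    - [1,[0.91,-0.79,-0.13],[0,0,0]]
    - [1,[0.91,-0.79,-0.13],[0,0,0]]
    - [1,[0.91,-0.79,-0.13],[0,0,0]]

```text
time_s: 1.93
tcp_pos: [0.2246, -0.4767, 0.2378]
tcp_rot: [3.14, -0.003, 0.263]
contact_force: [-0.3, 0.1, -0.9]
width: 0.999
finger_force: 0.0
```

Call:
drive_tool:
  plan:
    - [1,[0.91,-0.79,-0.13],[0,0,0]]
    - [1,[0.91,-0.79,-0.13],[0,0,0]]
    - [1,[0.91,-0.79,-0.13],[0,0,0]]
    - [1,[0.91,-0.79,-0.13],[0,0,0]]

```text
time_s: 2.27
tcp_pos: [0.2921, -0.3771, 0.2506]
tcp_rot: [3.14, -0.003, 0.264]
contact_force: [-0.2, 0.0, 0.6]
width: 0.996
finger_force: 0.0
```

Call:
drive_tool:
  plan:
    - [1,[0.91,-0.79,-0.13],[0,0,0]]
    - [1,[0.91,-0.79,-0.13],[0,0,0]]
    - [1,[0.91,-0.79,-0.13],[0,0,0]]
    - [1,[0.91,-0.79,-0.13],[0,0,0]]

```text
time_s: 2.6
tcp_pos: [0.3596, -0.2775, 0.263]
tcp_rot: [3.141, -0.003, 0.265]
contact_force: [-0.1, -0.1, -0.1]
width: 0.998
finger_force: 0.0
```

Call:
drive_tool:
  plan:
    - [1,[0.91,-0.79,-0.13],[0,0,0]]
    - [1,[0.91,-0.79,-0.13],[0,0,0]]
    - [1,[0.91,-0.79,-0.13],[0,0,0]]
    - [1,[0.91,-0.79,-0.13],[0,0,0]]

```text
time_s: 2.93
tcp_pos: [0.4271, -0.178, 0.2752]
tcp_rot: [-3.141, -0.002, 0.265]
contact_force: [1.0, 0.1, -0.1]
width: 0.997
finger_force: 0.0
```

Call:
drive_tool:
  plan:
    - [1,[0.91,-0.79,-0.13],[0,0,0]]
    - [1,[0.91,-0.79,-0.13],[0,0,0]]
    - [1,[0.91,-0.79,-0.13],[0,0,0]]
    - [1,[0.91,-0.79,-0.13],[0,0,0]]

```text
time_s: 3.27
tcp_pos: [0.4947, -0.0788, 0.2873]
tcp_rot: [-3.14, -0.001, 0.264]
contact_force: [0.4, 0.9, 1.1]
width: 1.001
finger_force: 0.0
```

Call:
drive_tool:
  plan:
    - [1,[0.91,-0.79,-0.13],[0,0,0.141]]
    - [1,[0.91,-0.79,-0.13],[0,0,0.141]]
    - [1,[0.91,-0.79,-0.13],[0,0,0.141]]
    - [1,[0.91,-0.79,-0.13],[0,0,0.141]]
    - [1,[0.91,-0.79,-0.13],[0,0,0.141]]
    - [1,[0.91,-0.79,-0.13],[0,0,0.141]]
    - [1,[0.91,-0.79,-0.13],[0,0,0.141]]

```text
time_s: 3.85
tcp_pos: [0.5598, 0.016, 0.3005]
tcp_rot: [3.141, 0.0, -0.183]
contact_force: [-0.2, 0.4, -0.0]
width: 1.002
finger_force: 0.0
```

```bash
python3 - <<'E'
from h import *
im=r.camera("wrist");i=r.camera_info("wrist");s=r.state();print(s["tcp_pos"],s["tcp_rot"],s["joints"].round(2))
np.savez("w1.npz",**i);cv2.imwrite("pics/w1.png",cv2.resize(im,None,fx=1.5,fy=1.5))
for p in [(.573,.013,.16),(.468,.05,.104)]: print(proj("wrist",np.array(p))*1.5)
E
```

```text
[0.55970106 0.01601942 0.30074884] [ 3.14110491e+00 -1.92514642e-04 -1.84111688e-01] [-0.03  0.01  1.17 -0.    1.96  1.72]
[380.60641257 252.4026155 ]
[361.66618265 361.24350411]
```

View pics/w1.png

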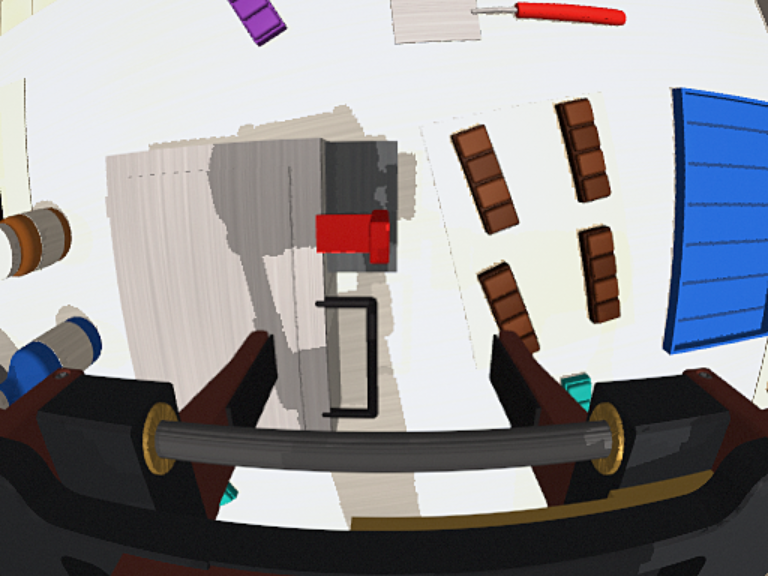

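The wrist view (x1.5) shows the knob at about (380,235) and the handle bar from (374,302) to (373,412). The knob stands beside the handle, as described.

```bash
python3 - <<'E'
from h import *
i=dict(np.load("w1.npz"))
w=lambda u,v,z:atz("wrist",(u/1.5,v/1.5),z,i)
k=w(380,236,.158);h1=w(376,300,.109);h2=w(375,415,.109);print("knob",k.round(4),"handle",h1.round(4),h2.round(4),((h1+h2)/2).round(4),"yaw",np.arctan2(*(h1-h2)[[1,0]]))
print("tri knob",tri([ray("wrist",(380/1.5,236/1.5),i),ray("top",(253.8,170.8))]), tri([ray("wrist",(374/1.5,357/1.5),i),ray("top",(246.5,207))]))
l=[w(107,157,.108),w(322,139,.108)];print("lid far edge",l,np.arctan2(-(l[0]-l[1])[0],(l[0]-l[1])[1]))
goto((k[0],k[1],.132),(np.pi,0,-.185))
E
```

```text
knob [0.5841 0.0114 0.158 ] handle [0.5235 0.0263 0.109 ] [0.4132 0.0485 0.109 ] [0.4683 0.0374 0.109 ] yaw -0.1981428834617588
tri knob (array([0.5796474 , 0.0139933 , 0.13094647]), np.float64(0.0016844793372813873)) (array([0.47026653, 0.03925031, 0.10409099]), np.float64(0.0008547807655696754))
lid far edge [array([0.69772135, 0.23921759, 0.108     ]), array([0.66118445, 0.04352852, 0.108     ])] -0.18458365933002704
shift [0.248 0.    1.688] turn [ 0.0002 -0.0001  0.0003]
```

Call:
drive_tool:
  plan:
    - [1,[0.2,0,0.85],[0,0,0]]
    - [1,[0.2,0,0.85],[0,0,0]]
    - [1,[0.2,0,0.85],[0,0,0]]
    - [1,[0.2,0,0.85],[0,0,0]]

```text
time_s: 4.23
tcp_pos: [0.578, 0.0131, 0.2125]
tcp_rot: [3.14, 0.007, -0.185]
contact_force: [0.1, -1.0, 0.6]
width: 0.997
finger_force: 0.0
```

Call:
drive_tool:
  plan:
    - [1,[0,0,0.4],[0,0,0]]
    - [1,[0,0,0.82],[0,0,0]]
    - [1,[0,0,0.82],[0,0,0]]
    - [-1,[0,0,0.82],[0,0,0]]
    - [-1,[0,0,0.82],[0,0,0]]
    - [-1,[0,0,0.82],[0,0,0]]
    - [-1,[0,0,0.82],[0,0,0]]
    - [-1,[0,0,0.82],[0,0,0]]
    - [-1,[0,0,0.82],[0,0,0]]
    - [-1,[0,0,0.82],[0,0,0]]
    - [-1,[0,0,0.82],[0,0,0]]

```text
time_s: 5.15
tcp_pos: [0.5798, 0.0143, 0.1339]
tcp_rot: [-3.142, -0.0, -0.184]
contact_force: [-0.6, -0.8, 0.4]
width: 0.431
finger_force: 0.0
```

Call:
drive_tool:
  plan:
    - [-1,[0,0,0],[0,0,0]]
    - [-1,[0,0,0],[0,0,0]]
    - [-1,[0,0,0],[0,0,0]]
    - [-1,[0,0,0],[0,0,0]]
    - [-1,[0,0,0],[0,0,0]]
    - [-1,[0,0,0],[0,0,0]]

```text
time_s: 5.65
tcp_pos: [0.5797, 0.0147, 0.1335]
tcp_rot: [-3.141, 0.0, -0.184]
contact_force: [0.4, 2.3, -1.0]
width: 0.158
finger_force: 30.0
```

Call:
drive_tool:
  plan:
    - [-1,[0.1,0,0],[0,0,0]]
    - [-1,[0.2,0,0],[0,0,0]]
    - [-1,[0.3,0,0],[0,0,0]]
    - [-1,[0.38,0,0],[0,0,0]]
    - [-1,[0.43,0,0],[0,0,0]]
    - [-1,[0.43,0,0],[0,0,0]]
    - [-1,[0.43,0,0],[0,0,0]]

```text
time_s: 6.23
tcp_pos: [0.6227, 0.0067, 0.1336]
tcp_rot: [-3.141, -0.001, -0.184]
contact_force: [1.9, 3.8, -0.7]
width: 0.157
finger_force: 30.0
```

Call:
drive_tool:
  plan:
    - [-0.2,[0,0,0],[0,0,0]]
    - [-0.2,[0,0,0],[0,0,0]]
    - [-0.2,[0,0,0],[0,0,0]]
    - [-0.2,[0,0,0],[0,0,0]]
    - [-0.2,[0,0,-0.3],[0,0,0]]
    - [-0.2,[0,0,-0.6],[0,0,0]]
    - [-0.2,[-0.4,0,-0.6],[0,0,0]]
    - [-0.2,[-0.8,0,-0.6],[0,0,0]]
    - [-0.2,[-0.8,0,-0.6],[0,0,0]]
    - [-0.2,[-0.8,0,-0.6],[0,0,0]]

```text
time_s: 7.07
tcp_pos: [0.5419, 0.0211, 0.1938]
tcp_rot: [3.141, -0.001, -0.184]
contact_force: [0.7, -0.8, -0.8]
width: 0.399
finger_force: 0.0
```

Call:
drive_tool:
  plan:
    - [-0.2,[-0.4,0,0],[0,0,0]]
    - [-0.2,[-0.77,0,0],[0,0,0]]
    - [-0.2,[-0.77,0,0],[0,0,0]]
    - [-0.2,[-0.77,0,0],[0,0,0]]

```text
time_s: 7.4
tcp_pos: [0.4678, 0.0351, 0.1944]
tcp_rot: [-3.142, -0.002, -0.184]
contact_force: [0.4, 0.6, -0.1]
width: 0.405
finger_force: 0.0
```

```bash
python3 - <<'E'
from h import *
im=r.camera("wrist");s=r.state();print(s["tcp_pos"],s["tcp_rot"])
i=r.camera_info("wrist");np.savez("w2.npz",**i);cv2.imwrite("pics/w2.png",cv2.resize(im,None,fx=1.5,fy=1.5))
for p in [(.5235,.028,.104),(.415,.049,.104)]: print(proj("wrist",np.array(p))*1.5)
E
```

```text
[0.46862546 0.03489915 0.19454509] [-3.14145165e+00 -2.61120642e-03 -1.84204075e-01]
[373.65753431 198.99848554]
[373.45977524 376.0251798 ]
```

View pics/w2.png

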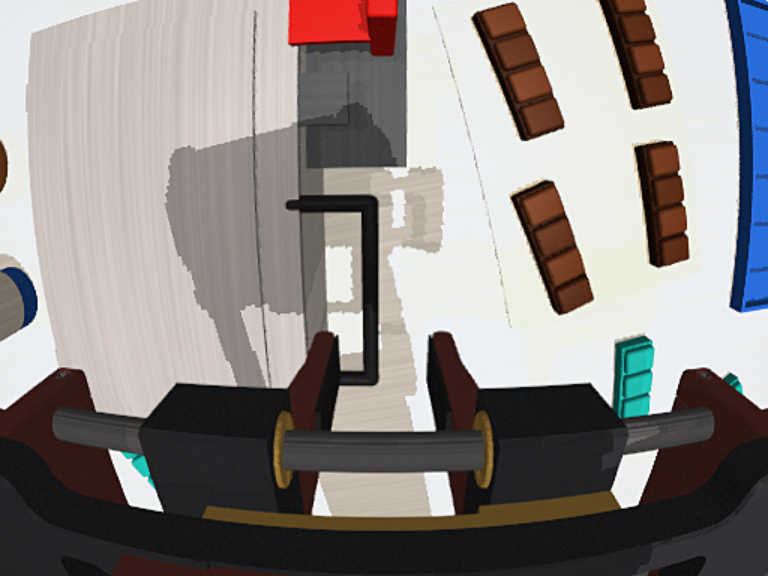

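The bar runs from (370,203) to (371,378), with the gripper axis at about (383). The catch stands clear of the dark tab at (335,90).

```bash
python3 - <<'E'
from h import *
i=dict(np.load("w2.npz"));j=dict(np.load("w1.npz"))
a=atz("wrist",(371/1.5,203/1.5),.106,i);b=atz("wrist",(371.5/1.5,378/1.5),.106,i);m=(a+b)/2
print(a,b,m,np.arctan2(*(a-b)[[1,0]]))
x,e=tri([ray("wrist",(371.2/1.5,203/1.5),i),ray("wrist",(374/1.5,302/1.5),j)]);print("end tri",x,e)
goto((m[0],m[1],.092),(np.pi,0,-.187))
E
```

```text
[0.52170888 0.02982001 0.106     ] [0.41485151 0.05025304 0.106     ] [0.46828019 0.04003653 0.106     ] -0.18893698221276492
end tri [0.5217136  0.02902929 0.10743169] 0.0006293094174159409
shift [-0.015 -0.05   1.025] turn [-0.     -0.0008  0.0009]
```

Call:
drive_tool:
  plan:
    - [-0.2,[0,-0.05,0.4],[0,0,0]]
    - [-0.2,[0,-0.05,0.8],[0,0,0]]
    - [-0.2,[0,-0.05,1.0],[0,0,0]]
    - [-0.2,[0,-0.05,1.0],[0,0,0]]
    - [-1,[0,-0.05,1.0],[0,0,0]]
    - [-1,[0,-0.05,1.0],[0,0,0]]
    - [-1,[0,-0.05,1.0],[0,0,0]]
    - [-1,[0,-0.05,1.0],[0,0,0]]
    - [-1,[0,-0.05,1.0],[0,0,0]]
    - [-1,[0,-0.05,1.0],[0,0,0]]
    - [-1,[0,-0.05,1.0],[0,0,0]]
    - [-1,[0,-0.05,1.0],[0,0,0]]

```text
time_s: 8.45
tcp_pos: [0.4706, 0.0423, 0.0961]
tcp_rot: [-3.136, -0.005, -0.183]
contact_force: [3.0, 7.6, 1.1]
width: 0.102
finger_force: 30.0
```

```bash
python3 - <<'E'
import numpy as np
# arc in tool axes (y tool=-melter y, z tool=-up), radius 240 mm, per segment shifts in 0.1 m
ps=[0,.06,.12,.2,.28,.36,.42]
def seg(a0,a1,n):
    for a in np.linspace(a0,a1,n+1)[1:]:
        print(round(a,2),[0,round(-2.4*(np.cos(a0)-np.cos(a)),2),round(-2.4*(np.sin(a)-np.sin(a0)),2)])
    print()
seg(0,.4,7);seg(.4,.8,7);seg(.8,1.2,7);seg(1.2,1.66,8)
E
```

```text
0.06 [0, np.float64(-0.0), np.float64(-0.14)]
0.11 [0, np.float64(-0.02), np.float64(-0.27)]
0.17 [0, np.float64(-0.04), np.float64(-0.41)]
0.23 [0, np.float64(-0.06), np.float64(-0.54)]
0.29 [0, np.float64(-0.1), np.float64(-0.68)]
0.34 [0, np.float64(-0.14), np.float64(-0.81)]
0.4 [0, np.float64(-0.19), np.float64(-0.93)]

0.46 [0, np.float64(-0.06), np.float64(-0.12)]
0.51 [0, np.float64(-0.12), np.float64(-0.25)]
0.57 [0, np.float64(-0.19), np.float64(-0.36)]
0.63 [0, np.float64(-0.27), np.float64(-0.48)]
0.69 [0, np.float64(-0.35), np.float64(-0.59)]
0.74 [0, np.float64(-0.44), np.float64(-0.69)]
0.8 [0, np.float64(-0.54), np.float64(-0.79)]

0.86 [0, np.float64(-0.1), np.float64(-0.09)]
0.91 [0, np.float64(-0.21), np.float64(-0.18)]
0.97 [0, np.float64(-0.32), np.float64(-0.26)]
1.03 [0, np.float64(-0.43), np.float64(-0.33)]
1.09 [0, np.float64(-0.55), np.float64(-0.4)]
1.14 [0, np.float64(-0.68), np.float64(-0.46)]
1.2 [0, np.float64(-0.8), np.float64(-0.52)]

1.26 [0, np.float64(-0.13), np.float64(-0.05)]
1.32 [0, np.float64(-0.26), np.float64(-0.09)]
1.37 [0, np.float64(-0.4), np.float64(-0.12)]
1.43 [0, np.float64(-0.53), np.float64(-0.14)]
1.49 [0, np.float64(-0.67), np.float64(-0.15)]
1.54 [0, np.float64(-0.81), np.float64(-0.16)]
1.6 [0, np.float64(-0.95), np.float64(-0.16)]
1.66 [0, np.float64(-1.08), np.float64(-0.15)]
```

Call:
drive_tool:
  plan:
    - [-1,[0,0,-0.07],[0,0,0]]
    - [-1,[0,-0.01,-0.14],[0,0,0]]
    - [-1,[0,-0.02,-0.27],[0,0,0]]
    - [-1,[0,-0.04,-0.41],[0,0,0]]
    - [-1,[0,-0.06,-0.54],[0,0,0]]
    - [-1,[0,-0.1,-0.68],[0,0,0]]
    - [-1,[0,-0.14,-0.81],[0,0,0]]
    - [-1,[0,-0.19,-0.93],[0,0,0]]
    - [-1,[0,-0.19,-0.93],[0,0,0]]

```text
time_s: 9.2
tcp_pos: [0.4738, 0.0611, 0.1898]
tcp_rot: [-3.137, -0.005, -0.182]
contact_force: [4.3, 7.3, -3.3]
width: 0.107
finger_force: 30.0
```

Call:
drive_tool:
  plan:
    - [-1,[0,-0.06,-0.12],[0,0,0]]
    - [-1,[0,-0.12,-0.25],[0,0,0]]
    - [-1,[0,-0.19,-0.36],[0,0,0]]
    - [-1,[0,-0.27,-0.48],[0,0,0]]
    - [-1,[0,-0.35,-0.59],[0,0,0]]
    - [-1,[0,-0.44,-0.69],[0,0,0]]
    - [-1,[0,-0.54,-0.79],[0,0,0]]
    - [-1,[0,-0.54,-0.79],[0,0,0]]

```text
time_s: 9.87
tcp_pos: [0.4834, 0.1126, 0.2686]
tcp_rot: [-3.14, -0.006, -0.184]
contact_force: [3.7, -2.1, 2.0]
width: 0.107
finger_force: 30.0
```

Call:
drive_tool:
  plan:
    - [-1,[0,-0.1,-0.09],[0,0,0]]
    - [-1,[0,-0.21,-0.18],[0,0,0]]
    - [-1,[0,-0.32,-0.26],[0,0,0]]
    - [-1,[0,-0.43,-0.33],[0,0,0]]
    - [-1,[0,-0.55,-0.4],[0,0,0]]
    - [-1,[0,-0.68,-0.46],[0,0,0]]
    - [-1,[0,-0.8,-0.52],[0,0,0]]
    - [-1,[0,-0.8,-0.52],[0,0,0]]

```text
time_s: 10.53
tcp_pos: [0.4979, 0.1904, 0.3215]
tcp_rot: [-3.14, -0.007, -0.185]
contact_force: [3.1, -3.0, 9.1]
width: 0.103
finger_force: 30.0
```

Call:
drive_tool:
  plan:
    - [-1,[0,-0.13,-0.05],[0,0,0]]
    - [-1,[0,-0.26,-0.09],[0,0,0]]
    - [-1,[0,-0.4,-0.12],[0,0,0]]
    - [-1,[0,-0.53,-0.14],[0,0,0]]
    - [-1,[0,-0.67,-0.15],[0,0,0]]
    - [-1,[0,-0.81,-0.16],[0,0,0]]
    - [-1,[0,-0.95,-0.16],[0,0,0]]
    - [-1,[0,-0.95,-0.16],[0,0,0]]

```text
time_s: 11.2
tcp_pos: [0.5155, 0.2851, 0.3371]
tcp_rot: [-3.137, -0.007, -0.184]
contact_force: [5.5, 1.6, 8.7]
width: 0.106
finger_force: 30.0
```

Call:
drive_tool:
  plan:
    - [-1,[0,-0.12,0.01],[0,0,0]]
    - [-1,[0,-0.22,0.02],[0,0,0]]
    - [-1,[0,-0.22,0.02],[0,0,0]]

```text
time_s: 11.45
tcp_pos: [0.5195, 0.3064, 0.3351]
tcp_rot: [-3.137, -0.007, -0.184]
contact_force: [5.3, 1.9, 9.0]
width: 0.104
finger_force: 30.0
```

Call:
drive_tool:
  plan:
    - [-0.2,[0,0,0],[0,0,0]]
    - [-0.2,[0,0,0],[0,0,0]]
    - [-0.2,[0,0,0],[0,0,0]]
    - [-0.2,[0,0,0],[0,0,0]]
    - [-0.2,[0,0,-0.2],[0,0,0]]
    - [-0.2,[0,0,-0.5],[0,0,0]]
    - [-0.2,[0,0,-0.5],[0,0,0]]
    - [-0.2,[0,0.4,-0.5],[0,0,0]]
    - [-0.2,[0,0.9,-0.5],[0,0,0]]
    - [-0.2,[0,0.9,-0.5],[0,0,0]]
    - [-0.2,[0,0.9,-0.5],[0,0,0]]

```text
time_s: 12.37
tcp_pos: [0.5012, 0.2148, 0.3823]
tcp_rot: [-3.141, -0.001, -0.187]
contact_force: [-0.1, 0.0, -0.0]
width: 0.4
finger_force: 0.0
```

Call:
drive_tool:
  plan:
    - [-0.2,[0,0.4,0],[0,0,0]]
    - [-0.2,[0,0.6,0],[0,0,0]]
    - [-0.2,[0,0.6,0.4],[0,0,0]]
    - [-0.2,[0,0.6,0.6],[0,0,0]]
    - [-0.2,[0,0.6,0.6],[0,0,0]]
    - [-0.2,[0,0.6,0.6],[0,0,0]]

```text
time_s: 12.87
tcp_pos: [0.4902, 0.1587, 0.3204]
tcp_rot: [3.141, 0.003, -0.183]
contact_force: [0.6, -0.4, 0.9]
width: 0.4
finger_force: 0.0
```

```bash
python3 - <<'E'
from h import *
im=r.camera("wrist");s=r.state();print(s["tcp_pos"],s["tcp_rot"])
i=r.camera_info("wrist");np.savez("w3.npz",**i);cv2.imwrite("pics/w3.png",cv2.resize(im,None,fx=1.5,fy=1.5))
print(np.array(r.mark_of("wrist","cover_handle")[0]["centre"])*1.5 if r.mark_of("wrist","cover_handle") else 0)
t=r.camera("top");cv2.imwrite("pics/top3.png",t)
E
```

```text
[0.49057346 0.15876458 0.32224867] [-3.14132326e+00  1.53515647e-04 -1.83259498e-01]
[348.75 199.05]
```

View pics/w3.png

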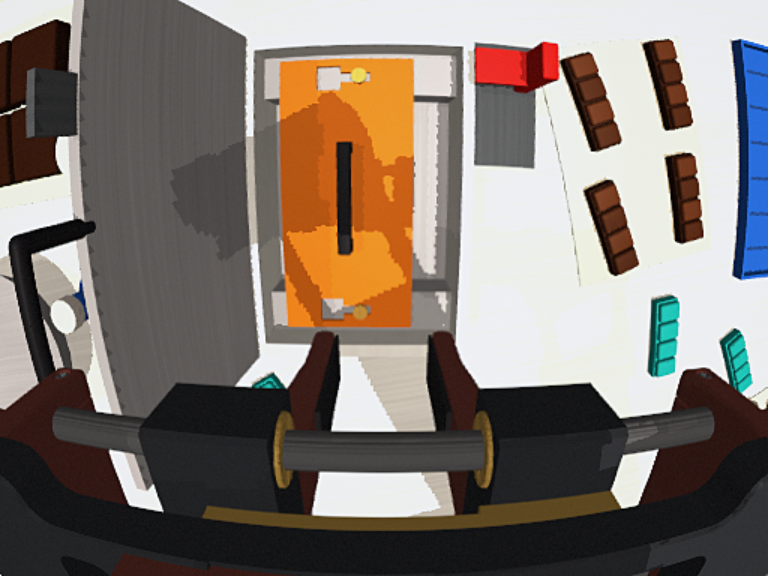

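The view shows the lid standing open on the left. The orange cover has its black handle from (344,142) to (345,254). The brass studs are at (359,75) and (360,312), and the wide slot ends are on the +y side.

```bash
python3 - <<'E'
from h import *
i=dict(np.load("w3.npz")); w=lambda u,v,z:atz("wrist",(u/1.5,v/1.5),z,i)
a=w(344,142,.097);b=w(345,254,.097);f=w(359,75,.075);n=w(360.5,312,.075);h=(a+b)/2;m=(f+n)/2
ex=(f-n)/np.linalg.norm(f-n);ey=np.array([-ex[1],ex[0],0]);print("len",np.linalg.norm(a-b),np.linalg.norm(f-n),"yaw",np.arctan2(ex[1],ex[0]))
print("handle",h,"studs mid",m,"rel",(h-m)@ex,(h-m)@ey)
s=r.state()["tcp_pos"]; hm=np.array([.4683,.040]);print("lidhandle rel",(hm-m[:2])@ex[:2],(hm-m[:2])@ey[:2])
t=cv2.imread("pics/top3.png")
cv2.imwrite("pics/c3.png",cv2.resize(t[100:260,110:310],None,fx=4,fy=4,interpolation=cv2.INTER_CUBIC))
print(proj("top",h)-[110,100],proj("top",f)-[110,100],proj("top",n)-[110,100])
# straddle start: handle +y side
T=R.from_euler('z',-.188)*R.from_euler('x',np.pi+.17);print(T.as_euler('xyz'))
goto((h[0],h[1],.083),T.as_euler('xyz'))
E
```

```text
len 0.0986518374638891 0.22414726968218487 yaw -0.18449629303030826
handle [0.53940248 0.18156241 0.097     ] studs mid [0.53768973 0.16981848 0.075     ] rel -0.00047075873197495005 0.011858829701400167
lidhandle rel -0.04439671632413697 -0.14034494600924327
[91.68282375 86.00124825] [102.79663835  53.7897547 ] [ 89.70791818 121.84747461]
[-2.97159265  0.         -0.188     ]
shift [ 0.427 -0.31   2.409] turn [ 0.0537 -0.0008  0.0015]
```

View pics/c3.png

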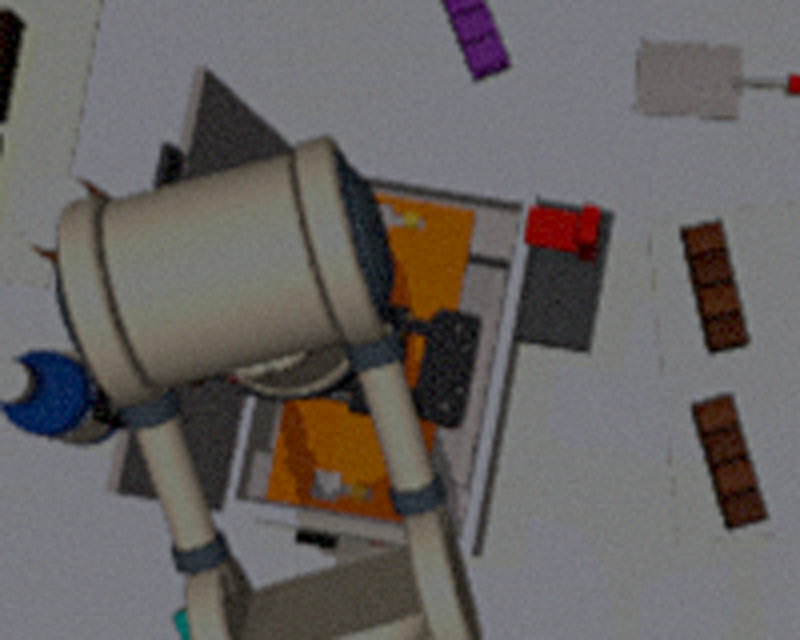

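```bash
python3 - <<'E'
from h import *
for z in (.3,.4,.5,.6,.7): print(z,proj("top",np.array([.4905,.159,z])),proj("scene",np.array([.4905,.159,z])))
E
```

```text
0.3 [198.91026157 193.27936644] [331.095281   130.38673105]
0.4 [192.57973082 188.11937756] [336.51623039  92.45899947]
0.5 [184.82436717 181.79801341] [342.85479093  48.11119153]
0.6 [175.1021341 173.8734623] [350.36549277  -4.43751586]
0.7 [162.55613205 163.64726902] [359.40659346 -67.69367548]
```

Call:
drive_tool:
  plan:
    - [-0.45,[0.43,-0.31,0.3],[0.054,0,0]]
    - [-0.45,[0.43,-0.31,0.7],[0.054,0,0]]
    - [-0.45,[0.43,-0.31,0.9],[0.054,0,0]]
    - [-0.45,[0.43,-0.31,0.9],[0.054,0,0]]
    - [-0.45,[0.43,-0.31,0.9],[0.054,0,0]]
    - [-0.45,[0.43,-0.31,0.9],[0.054,0,0]]
    - [-0.45,[0.43,-0.31,0.9],[0.054,0,0]]

```text
time_s: 13.65
tcp_pos: [0.5394, 0.1812, 0.2358]
tcp_rot: [-2.97, -0.006, -0.183]
contact_force: [-0.3, -0.3, -0.3]
width: 0.276
finger_force: 0.0
```

```bash
python3 - <<'E'
from h import *
im=r.camera("wrist");s=r.state();print(s["tcp_pos"],s["tcp_rot"])
i=r.camera_info("wrist");np.savez("w4.npz",**i)
b=[(a,c,q) for a,c,q in blobs(im,lambda b,g,rr:(b<45)&(g<45)&(rr<45),60) if 120<c[0]*1.5<600 and c[1]<250/1.5]
print([(a,c*1.5,np.round(np.array(q[1])*1.5),round(q[2])) for a,c,q in b])
for p in [(.5394,.1816,.097)]: print("pred",proj("wrist",np.array(p))*1.5)
cv2.imwrite("pics/w4.png",cv2.resize(im,None,fx=1.5,fy=1.5))
goto((.5396,.1826,.083))
E
```

```text
[0.53929838 0.18113351 0.23554536] [-2.97006457 -0.00533096 -0.18346535]
[]
pred [413.3829911 273.8205765]
shift [-0.008  0.246  1.506] turn 0
```

View pics/w4.png

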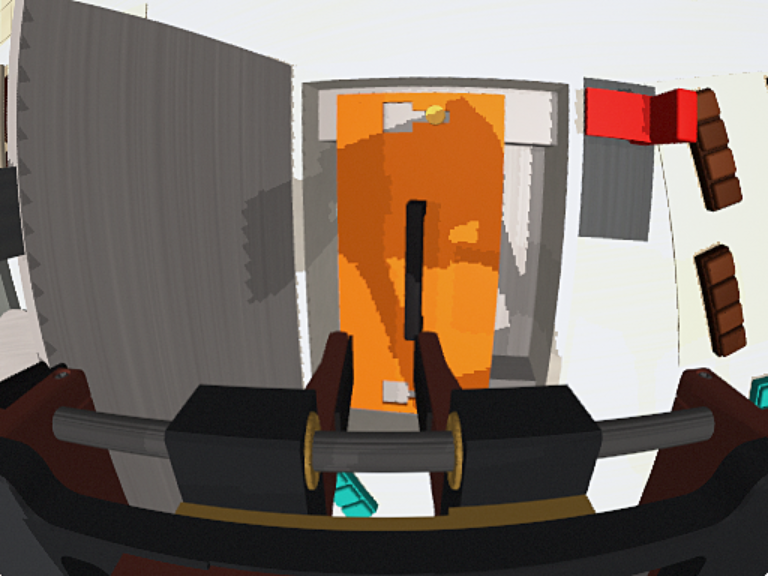

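The handle centre is at (415,270) against a predicted (413,274), so it agrees to about 1 mm. Lower the fingers astride the bar and slide.

Call:
drive_tool:
  plan:
    - [-0.45,[0,0.06,0.38],[0,0,0]]
    - [-0.45,[0,0.12,0.75],[0,0,0]]
    - [-0.45,[0,0.12,0.75],[0,0,0]]
    - [-0.45,[0,0.12,0.75],[0,0,0]]

```text
time_s: 14.03
tcp_pos: [0.5377, 0.1815, 0.1552]
tcp_rot: [-2.973, 0.003, -0.184]
contact_force: [0.9, 0.1, 0.9]
width: 0.278
finger_force: 0.0
```

Call:
drive_tool:
  plan:
    - [-0.45,[0,0.06,0.25],[0,0,0]]
    - [-0.45,[0,0.1,0.5],[0,0,0]]
    - [-0.45,[0,0.12,0.75],[0,0,0]]
    - [-0.45,[0,0.12,0.75],[0,0,0]]
    - [-0.45,[0,0.12,0.75],[0,0,0]]

```text
time_s: 14.45
tcp_pos: [0.5398, 0.1826, 0.0825]
tcp_rot: [-2.971, -0.002, -0.184]
contact_force: [-0.4, 0.2, 0.3]
width: 0.28
finger_force: 0.0
```

Call:
drive_tool:
  plan:
    - [-0.45,[0,0.05,-0.01],[0,0,0]]
    - [-0.45,[0,0.1,-0.02],[0,0,0]]
    - [-0.45,[0,0.14,-0.025],[0,0,0]]
    - [-0.45,[0,0.18,-0.03],[0,0,0]]
    - [-0.45,[0,0.22,-0.037],[0,0,0]]
    - [-0.45,[0,0.26,-0.044],[0,0,0]]
    - [-0.45,[0,0.3,-0.05],[0,0,0]]
    - [-0.45,[0,0.325,-0.055],[0,0,0]]
    - [-0.45,[0,0.325,-0.055],[0,0,0]]
    - [-0.45,[0,0.325,-0.055],[0,0,0]]

```text
time_s: 15.28
tcp_pos: [0.5347, 0.1507, 0.0837]
tcp_rot: [-2.968, -0.006, -0.184]
contact_force: [1.5, 5.2, 6.0]
width: 0.275
finger_force: 2.9
```

```bash
python3 - <<'E'
from h import *
im=r.camera("wrist");s=r.state();print(s["tcp_pos"],s["tcp_rot"],s["contact_force"])
i=r.camera_info("wrist");np.savez("w5.npz",**i)
cv2.imwrite("pics/w5.png",cv2.resize(im,None,fx=1.5,fy=1.5))
print((s["tcp_pos"]-[.5377,.1698,0])@[.184,.983,0])
E
```

```text
[0.53466145 0.15069204 0.08359973] [-2.96769095 -0.0058428  -0.1841926 ] [1.46393356 3.9422337  5.33915534]
-0.01934221617158263
```

View pics/w5.png

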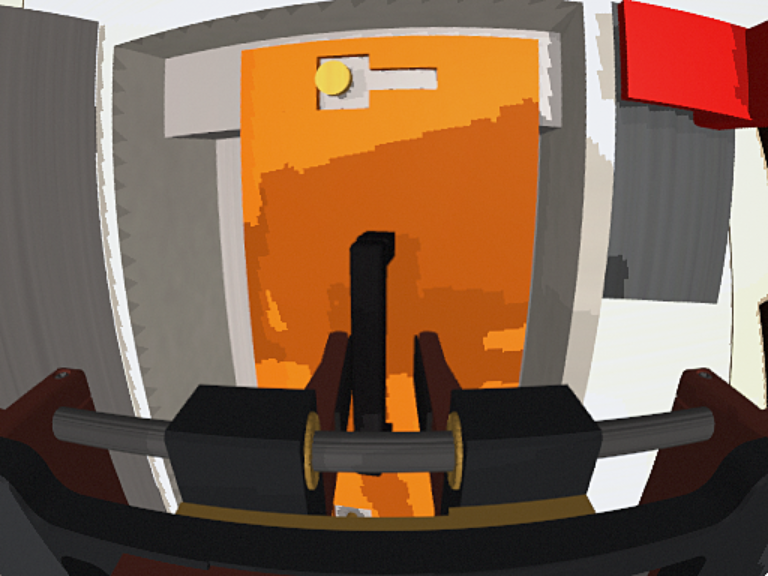

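The stud head at (332,77) lies in the wide slot part, whose edges are at u = 317 and 369. It looks close to the +y end, so I check that numerically.

```bash
python3 - <<'E'
from h import *
i=dict(np.load("w5.npz")); w=lambda u,v,z:atz("wrist",(u/1.5,v/1.5),z,i)
ey=np.array([.1845,.983,0]);ex=np.array([.983,-.1845,0]);m=np.array([.5377,.1698,0])
f=lambda p:(((p-m)@ex).round(4),((p-m)@ey).round(4))
print("stud",f(w(332.5,77,.075)),"hole +y",f(w(317.5,82,.067)),"hole -y",f(w(369,82,.067)))
print("cover edges +y",f(w(243,100,.067)),"-y",f(w(539,100,.067)))
print("handle end",f(w(371,240,.097)))
E
```

```text
stud (np.float64(0.1108), np.float64(0.0003)) hole +y (np.float64(0.1107), np.float64(0.009)) hole -y (np.float64(0.1095), np.float64(-0.0124))
cover edges +y (np.float64(0.1059), np.float64(0.0431)) -y (np.float64(0.1035), np.float64(-0.0792))
handle end (np.float64(0.0504), np.float64(-0.0193))
```

```bash
python3 - <<'E'
from h import *
ey=np.array([.1845,.983,0]);m=np.array([.5377,.1698,0]);p=m-.0165*ey;p[2]=.081
goto(p,(np.pi,0,-.185))
E
```

```text
shift [-0.005 -0.023  0.03 ] turn [-0.0554 -0.0018  0.0004]
```

Call:
drive_tool:
  plan:
    - [-0.45,[0,-0.02,0.02],[-0.03,0,0]]
    - [-0.45,[0,-0.02,0.03],[-0.054,0,0]]
    - [-0.45,[0,-0.02,0.03],[-0.054,0,0]]
    - [-0.45,[0,-0.02,0.03],[-0.054,0,0]]
    - [-1,[0,-0.02,0.03],[-0.054,0,0]]
    - [-1,[0,-0.02,0.03],[-0.054,0,0]]
    - [-1,[0,-0.02,0.03],[-0.054,0,0]]
    - [-1,[0,-0.02,0.03],[-0.054,0,0]]
    - [-1,[0,-0.02,0.03],[-0.054,0,0]]
    - [-1,[0,-0.02,0.03],[-0.054,0,0]]

```text
time_s: 16.17
tcp_pos: [0.5333, 0.1517, 0.0773]
tcp_rot: [3.141, -0.0, -0.185]
contact_force: [-0.4, -1.0, 2.0]
width: 0.134
finger_force: 30.0
```

```bash
python3 - <<'E'
from h import *
im=r.camera("wrist");s=r.state();print(s["tcp_pos"],s["tcp_rot"],s["contact_force"],s["width"])
i=r.camera_info("wrist");np.savez("w6.npz",**i)
ey=np.array([.1845,.983,0]);m=np.array([.5377,.1698,0]);ex=np.array([.983,-.1845,0]);print("tcp y",(s["tcp_pos"]-m)@ey,(s["tcp_pos"]-m)@ex)
f=lambda p:(((p-m)@ex).round(4),((p-m)@ey).round(4))
# orange mask extent along the row crossing x_m=.10
hsv=cv2.cvtColor(im,cv2.COLOR_BGR2HSV);mk=((hsv[...,0]<20)&(hsv[...,1]>170)&(hsv[...,2]>120))
for x in(.09,.1):
    ys=[y for y in np.arange(-.13,.09,.0005) for uv in [proj("wrist",m+ex*x+ey*y+[0,0,.067],i)] if 0<=uv[0]<511 and 0<=uv[1]<383 and mk[int(round(uv[1])),int(round(uv[0]))]]
    print(x,min(ys),max(ys),(min(ys)+max(ys))/2)
E
```

```text
[0.53327447 0.15174451 0.0772893 ] [ 3.14122336e+00 -3.03222373e-04 -1.84772495e-01] [-0.95209803 -0.87092935  1.83860031] 0.13481088586961554
tcp y -0.018565056125141498 -0.0010190565499993362
0.09 -0.08199999999999996 0.04150000000000015 -0.020249999999999907
0.1 -0.08149999999999996 0.04150000000000015 -0.019999999999999907
```

Call:
drive_tool:
  plan:
    - [-1,[0,-0.015,0],[0,0,0]]
    - [-1,[0,-0.025,0],[0,0,0]]
    - [-1,[0,-0.025,0],[0,0,0]]
    - [-1,[0,-0.025,-0.03],[0,0,0]]
    - [-1,[0,-0.025,-0.06],[0,0,0]]
    - [-1,[0,-0.025,-0.09],[0,0,0]]
    - [-1,[0,-0.025,-0.12],[0,0,0]]
    - [-1,[0,-0.025,-0.12],[0,0,0]]
    - [-1,[0,-0.025,-0.12],[0,0,0]]

```text
time_s: 16.97
tcp_pos: [0.5338, 0.1549, 0.0892]
tcp_rot: [-3.141, -0.0, -0.184]
contact_force: [-1.0, -0.2, -2.0]
width: 0.137
finger_force: 30.0
```

Call:
drive_tool:
  plan:
    - [-1,[0,0,-0.2],[0,0,0]]
    - [-1,[0,0,-0.45],[0,0,0]]
    - [-1,[0,0,-0.7],[0,0,0]]
    - [-1,[0,0,-0.95],[0,0,0]]
    - [-1,[0,0,-0.95],[0,0,0]]

```text
time_s: 17.38
tcp_pos: [0.5356, 0.1553, 0.1902]
tcp_rot: [-3.138, -0.009, -0.184]
contact_force: [0.3, 0.4, -1.0]
width: 0.133
finger_force: 30.0
```

Call:
drive_tool:
  plan:
    - [-1,[0.03,0.2,-0.25],[0,0,0]]
    - [-1,[0.06,0.4,-0.4],[0,0,0]]
    - [-1,[0.1,0.7,-0.4],[0,0,0]]
    - [-1,[0.13,0.97,-0.4],[0,0,0]]

```text
time_s: 17.72
tcp_pos: [0.5289, 0.0561, 0.2237]
tcp_rot: [3.142, -0.001, -0.183]
contact_force: [-0.1, -0.4, -3.0]
width: 0.131
finger_force: 30.0
```

Call:
drive_tool:
  plan:
    - [-1,[0.04,0.33,0],[0,0,0]]
    - [-1,[0.08,0.65,0],[0,0,0]]
    - [-1,[0.13,0.97,0],[0,0,0]]

```text
time_s: 17.97
tcp_pos: [0.5231, -0.042, 0.2221]
tcp_rot: [-3.142, 0.002, -0.184]
contact_force: [0.2, 0.3, -3.4]
width: 0.136
finger_force: 30.0
```

Call:
drive_tool:
  plan:
    - [-1,[0.04,0.33,0],[0,0,0]]
    - [-1,[0.08,0.65,0],[0,0,0]]
    - [-1,[0.13,0.97,0],[0,0,0]]

```text
time_s: 18.22
tcp_pos: [0.5181, -0.1399, 0.2221]
tcp_rot: [-3.141, 0.002, -0.184]
contact_force: [0.9, 1.3, -2.5]
width: 0.133
finger_force: 30.0
```

Call:
drive_tool:
  plan:
    - [-1,[0.04,0.33,0],[0,0,0]]
    - [-1,[0.08,0.65,0],[0,0,0]]
    - [-1,[0.13,0.97,0],[0,0,0]]

```text
time_s: 18.47
tcp_pos: [0.5131, -0.2377, 0.2221]
tcp_rot: [-3.141, 0.002, -0.184]
contact_force: [0.9, -0.0, -2.5]
width: 0.132
finger_force: 30.0
```

Call:
drive_tool:
  plan:
    - [-1,[0.04,0.33,0],[0,0,0]]
    - [-1,[0.08,0.65,0],[0,0,0]]
    - [-1,[0.13,0.97,0],[0,0,0]]

```text
time_s: 18.72
tcp_pos: [0.5081, -0.3354, 0.2219]
tcp_rot: [-3.141, 0.002, -0.184]
contact_force: [0.5, 0.7, -2.5]
width: 0.132
finger_force: 30.0
```

Call:
drive_tool:
  plan:
    - [-1,[0.04,0.33,0],[0,0,-0.01]]
    - [-1,[0.08,0.65,0],[0,0,-0.027]]
    - [-1,[0.13,0.97,0],[0,0,-0.027]]
    - [-1,[0.13,0.97,0],[0,0,-0.027]]
    - [-1,[0.13,0.97,0],[0,0,-0.027]]

```text
time_s: 19.13
tcp_pos: [0.5029, -0.433, 0.2205]
tcp_rot: [-3.139, 0.003, -0.102]
contact_force: [-0.6, 0.0, -3.0]
width: 0.133
finger_force: 30.0
```

```bash
python3 - <<'E'
from h import *
im=r.camera("scene");r.camera("top");s=r.state();print(s["tcp_pos"],s["tcp_rot"],s["contact_force"],s["width"])
cv2.imwrite("pics/s7.png",cv2.resize(im[100:340,20:320],None,fx=2.4,fy=2.4))
goto((.503,-.434,.0275),(np.pi,0,-.1))
for n in("tray_floor",):
  a=r.mark_of("scene",n);b=r.mark_of("top",n);print(a[:2],b[:2])
E
```

```text
[ 0.50376506 -0.43103885  0.22249536] [-3.13984182e+00  1.40181859e-03 -9.92942390e-02] [ 0.28368841 -0.45886635 -3.91586682] 0.133509412692012
shift [-0.002  0.034  1.95 ] turn [-0.0006  0.0004  0.0002]
[{'centre': [130.9, 200.4], 'score': 0.75}] [{'centre': [388.4, 197.2], 'score': 0.6}]
```

View pics/s7.png

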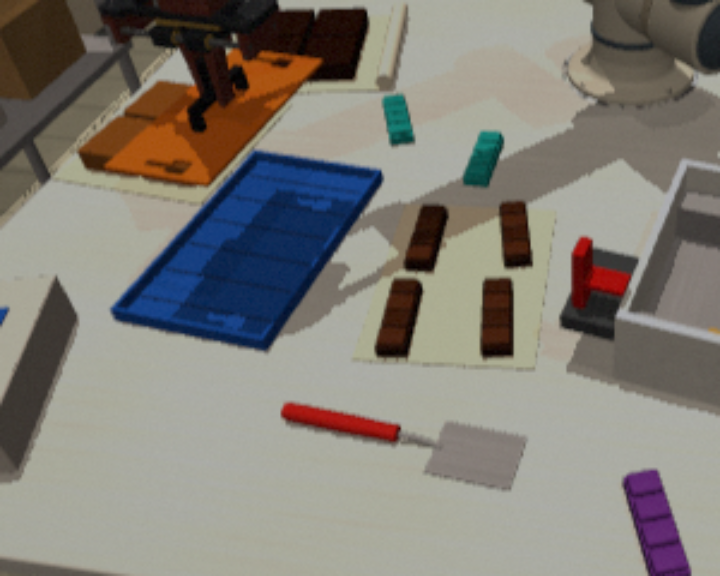

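The cover hangs level above the tray. Lower it.

Call:
drive_tool:
  plan:
    - [-1,[0,0.03,0.35],[0,0,0]]
    - [-1,[0,0.03,0.7],[0,0,0]]
    - [-1,[0,0.03,1.0],[0,0,0]]
    - [-1,[0,0.03,1.0],[0,0,0]]

```text
time_s: 19.67
tcp_pos: [0.5013, -0.4309, 0.1156]
tcp_rot: [-3.134, 0.01, -0.098]
contact_force: [-0.0, 0.9, -4.8]
width: 0.137
finger_force: 30.0
```

Call:
drive_tool:
  plan:
    - [-1,[0,0,0.3],[0,0,0]]
    - [-1,[0,0,0.6],[0,0,0]]
    - [-1,[0,0,0.8],[0,0,0]]
    - [-1,[0,0,0.9],[0,0,0]]
    - [-1,[0,0,0.97],[0,0,0]]
    - [-1,[0,0,1.0],[0,0,0]]
    - [-1,[0,0,1.0],[0,0,0]]
    - [-1,[0,0,1.0],[0,0,0]]

```text
time_s: 20.33
tcp_pos: [0.5043, -0.4353, 0.0262]
tcp_rot: [3.14, -0.002, -0.099]
contact_force: [-0.3, -0.4, -2.6]
width: 0.134
finger_force: 30.0
```

Call:
drive_tool:
  plan:
    - [-1,[0,0,0.02],[0,0,0]]
    - [-1,[0,0,0.04],[0,0,0]]
    - [-1,[0,0,0.05],[0,0,0]]
    - [-1,[0,0,0.05],[0,0,0]]
    - [-1,[0,0,0.05],[0,0,0]]

```text
time_s: 20.75
tcp_pos: [0.5039, -0.4351, 0.0203]
tcp_rot: [3.141, -0.001, -0.099]
contact_force: [0.1, -0.4, 2.6]
width: 0.132
finger_force: 30.0
```

Call:
drive_tool:
  plan:
    - [-0.2,[0,0,0],[0,0,0]]
    - [-0.2,[0,0,0],[0,0,0]]
    - [-0.2,[0,0,0],[0,0,0]]
    - [-0.2,[0,0,0],[0,0,0]]
    - [-0.2,[0,0,-0.1],[0,0,0]]
    - [0.2,[0,0,-0.4],[0,0,0]]
    - [0.2,[0,0,-0.8],[0,0,0]]
    - [0.2,[0,0,-1],[0,0,0]]
    - [0.2,[0,0,-1],[0,0,0]]

```text
time_s: 21.5
tcp_pos: [0.5056, -0.4366, 0.1277]
tcp_rot: [3.134, -0.009, -0.099]
contact_force: [1.0, -0.1, 1.1]
width: 0.594
finger_force: 0.0
```

Call:
drive_tool:
  plan:
    - [0.2,[-0.2,-0.3,-0.4],[0,0,0]]
    - [0.2,[-0.3,-0.6,-0.8],[0,0,0]]
    - [0.2,[-0.3,-0.9,-1],[0,0,0]]
    - [0.2,[-0.3,-0.9,-1],[0,0,0]]

```text
time_s: 21.83
tcp_pos: [0.4833, -0.34, 0.2247]
tcp_rot: [3.139, -0.006, -0.098]
contact_force: [0.0, 0.3, 1.1]
width: 0.598
finger_force: 0.0
```

Call:
drive_tool:
  plan:
    - [0.2,[-0.1,-0.4,0],[0,0,0]]
    - [0.2,[-0.2,-0.8,0],[0,0,0]]
    - [0.2,[-0.2,-0.8,0],[0,0,0]]

```text
time_s: 22.08
tcp_pos: [0.47, -0.2553, 0.2187]
tcp_rot: [-3.139, 0.001, -0.095]
contact_force: [-0.7, -0.1, 0.2]
width: 0.604
finger_force: 0.0
```

Call:
drive_tool:
  plan:
    - [0.2,[-0.1,-0.4,0],[0,0,-0.03]]
    - [0.2,[-0.1,-0.8,0],[0,0,-0.06]]
    - [0.2,[-0.1,-0.8,0],[0,0,-0.08]]
    - [0.2,[-0.1,-0.8,0],[0,0,-0.08]]
    - [0.2,[-0.1,-0.8,0],[0,0,-0.08]]

```text
time_s: 22.5
tcp_pos: [0.4686, -0.1802, 0.2184]
tcp_rot: [3.141, 0.001, 0.151]
contact_force: [0.1, 0.1, -0.7]
width: 0.601
finger_force: 0.0
```

```bash
cat >> h.py <<'E'
def bars(im,info,z=.026):
    "centres and yaws of brown bars in a wrist picture, by back-projecting dark-brown blobs"
    hsv=cv2.cvtColor(im,cv2.COLOR_BGR2HSV)
    m=((hsv[...,0]<16)&(hsv[...,1]>90)&(hsv[...,2]>25)&(hsv[...,2]<190)).astype(np.uint8)
    m=cv2.morphologyEx(m,cv2.MORPH_CLOSE,np.ones((3,3)))
    n,l,st,ce=cv2.connectedComponentsWithStats(m); out=[]
    for k in range(1,n):
        if st[k,4]<150: continue
        P=np.array([atz("wrist",p,z,info)[:2] for p in np.argwhere(l==k)[::2,::-1]])
        c,wh,a=cv2.minAreaRect((P*1000).astype(np.float32))
        if not(25<min(wh)<60 and 60<max(wh)<150): continue
        b=cv2.boxPoints((c,wh,a));e=b[1]-b[0] if np.linalg.norm(b[1]-b[0])>np.linalg.norm(b[2]-b[1]) else b[2]-b[1]
        y=np.arctan2(e[1],e[0]);y=(y+np.pi/2)%np.pi-np.pi/2
        out.append((np.round(np.array(c)/1000,4),np.round(wh),round(float(y),3),ce[k]))
    return out
E
python3 - <<'E'
from h import *
im=r.camera("wrist");s=r.state();print(s["tcp_pos"],s["tcp_rot"],s["joints"].round(2),s["width"])
i=r.camera_info("wrist");np.savez("w8.npz",**i);cv2.imwrite("pics/w8.png",cv2.resize(im,None,fx=1.5,fy=1.5))
for b in bars(im,i): print(b)
E
```

```text
[ 0.46850365 -0.18064456  0.21839445] [3.14157025e+00 9.75048274e-04 1.49359840e-01] [-0.44 -0.17  1.49 -0.    1.82  0.99] 0.5974394806645386
(array([0.6513, 0.0718]), array([92., 43.]), 1.316, array([90.45016077, 15.75401929]))
(array([ 0.5977, -0.1032]), array([106.,  35.]), 0.217, array([204.60270499,  56.31360947]))
(array([ 0.614 , -0.2134]), array([106.,  35.]), 0.117, array([299.41222962,  56.49043261]))
(array([ 0.4768, -0.2205]), array([106.,  35.]), 0.077, array([286.84464752, 166.92210618]))
(array([ 0.4541, -0.1119]), array([106.,  36.]), 0.26, array([196.10408255, 171.83221175]))
(array([ 0.3383, -0.1032]), array([ 40., 114.]), -0.176, array([186.12163265, 256.61469388]))
(array([ 0.3676, -0.297 ]), array([114.,  40.]), 0.466, array([324.26441516, 256.776771  ]))
(array([ 0.2004, -0.1095]), array([66., 29.]), 0.132, array([182.6827957 , 324.33333333]))
(array([ 0.2374, -0.3385]), array([69., 28.]), 0.441, array([327.46112601, 324.4772118 ]))
```

View pics/w8.png

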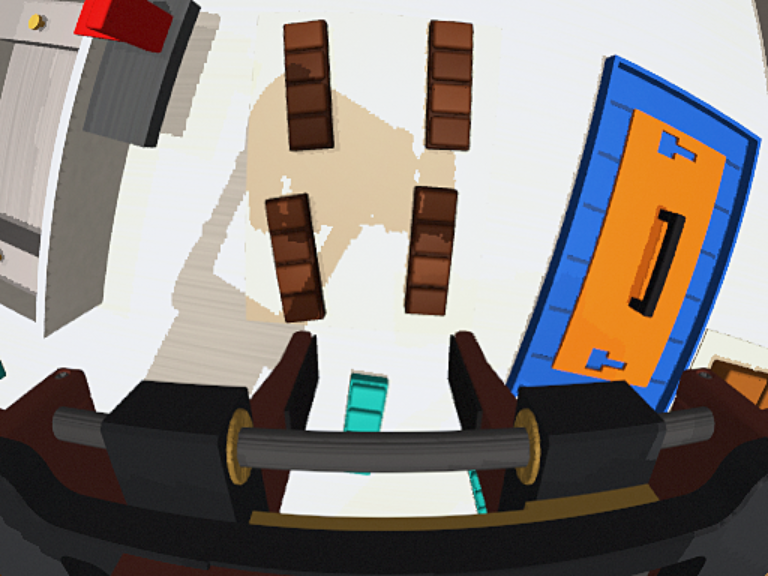

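The four bars are at (307,86), (450,86), (294,258) and (431,250) on the parchment. The cover lies flat in the tray with its handle up. The turquoise piece at (367,410) is left alone. I start with the near-left bar.

```bash
cat >> h.py <<'E'
M=np.array([.5377,.1698,0]);EX=np.array([.983,-.1845,0]);EY=np.array([.1845,.983,0])
def mel(x,y,z): return M+EX*x+EY*y+[0,0,z]
def chain(wps):
    s=r.state();p,y=s["tcp_pos"],s["tcp_rot"][2]
    for q,yy in wps:
        d=np.array(q)-p; x=np.array([np.cos(y),np.sin(y),0]);v=np.array([np.sin(y),-np.cos(y),0])
        t=(np.array([d@x,d@v,-d[2]])/.1).round(3);n=int(np.ceil(abs(t).max()));print("to",np.round(q,3),"total",t,"n",n,"each",(t/n).round(3),"turnz",round((y-yy)/np.pi,4))
        p,y=np.array(q),yy
E
python3 - <<'E'
from h import *
Y=-.185+np.pi/2
chain([((.4541,-.1119,.10),.26),((.4541,-.1119,.016),.26),((.4541,-.1119,.21),.26),(mel(.042,-.02,.21),.26),(mel(.042,-.02,.21),Y),(mel(.042,-.02,.028),Y)])
E
```

```text
to [ 0.454 -0.112  0.1  ] total [-0.04  -0.701  1.184] n 2 each [-0.02  -0.35   0.592] turnz -0.0352
to [ 0.454 -0.112  0.016] total [0.   0.   0.84] n 1 each [0.   0.   0.84] turnz 0.0
to [ 0.454 -0.112  0.21 ] total [ 0.    0.   -1.94] n 2 each [ 0.    0.   -0.97] turnz 0.0
to [0.575 0.142 0.21 ] total [ 1.825 -2.146 -0.   ] n 3 each [ 0.608 -0.715 -0.   ] turnz 0.0
to [0.575 0.142 0.21 ] total [ 0.  0. -0.] n 0 each [nan nan nan] turnz -0.3584
to [0.575 0.142 0.028] total [0.   0.   1.82] n 2 each [0.   0.   0.91] turnz 0.0h.py:58: RuntimeWarning: invalid value encountered in divide
  t=(np.array([d@x,d@v,-d[2]])/.1).round(3);n=int(np.ceil(abs(t).max()));print("to",np.round(q,3),"total",t,"n",n,"each",(t/n).round(3),"turnz",round((y-yy)/np.pi,4))
```

Call:
drive_tool:
  plan:
    - [0.2,[-0.04,-0.35,0.2],[0,0,-0.035]]
    - [0.2,[-0.04,-0.7,0.5],[0,0,-0.035]]
    - [0.2,[-0.04,-0.7,0.9],[0,0,-0.035]]
    - [0.2,[-0.04,-0.7,1.0],[0,0,-0.035]]
    - [0.2,[-0.04,-0.7,1.0],[0,0,-0.035]]

```text
time_s: 22.97
tcp_pos: [0.4518, -0.1116, 0.1148]
tcp_rot: [-3.138, 0.007, 0.26]
contact_force: [-0.4, 0.0, 0.6]
width: 0.601
finger_force: 0.0
```

```bash
python3 - <<'E'
from h import *
im=r.camera("wrist");i=r.camera_info("wrist")
for b in bars(im,i): print(b[:3])
goto((.4541,-.1119,.016),(np.pi,0,.26));print(r.state()["tcp_pos"])
E
```

```text
(array([ 0.5878, -0.1029]), array([82., 35.]), 0.205)
(array([ 0.6168, -0.2122]), array([109.,  40.]), 0.118)
(array([ 0.4543, -0.109 ]), array([107.,  34.]), 0.265)
(array([ 0.4775, -0.22  ]), array([107.,  37.]), 0.074)
(array([ 0.3752, -0.062 ]), array([29., 83.]), -0.07)
(array([ 0.4109, -0.1978]), array([83., 28.]), 0.596)
shift [0.013 0.    1.019] turn [-0.0005  0.001  -0.0001]
[ 0.45319268 -0.11229297  0.11786762]
```

Call:
drive_tool:
  plan:
    - [0.2,[0.01,-0.01,0.4],[0,0,0]]
    - [0.2,[0.01,-0.01,0.8],[0,0,0]]
    - [0.2,[0.01,-0.01,1.0],[0,0,0]]
    - [0.2,[0.01,-0.01,1.0],[0,0,0]]
    - [-1,[0.01,-0.01,1.0],[0,0,0]]
    - [-1,[0.01,-0.01,1.0],[0,0,0]]
    - [-1,[0.01,-0.01,1.0],[0,0,0]]
    - [-1,[0.01,-0.01,1.0],[0,0,0]]
    - [-1,[0.01,-0.01,1.0],[0,0,0]]
    - [-1,[0.01,-0.01,1.0],[0,0,0]]

```text
time_s: 23.85
tcp_pos: [0.4568, -0.1111, 0.0224]
tcp_rot: [3.138, -0.005, 0.262]
contact_force: [0.9, -0.7, 6.2]
width: 0.402
finger_force: 30.0
```

Call:
drive_tool:
  plan:
    - [-1,[0,0,-0.2],[0,0,0]]
    - [-1,[0,0,-0.5],[0,0,0]]
    - [-1,[0,0,-0.8],[0,0,0]]
    - [-1,[0,0,-1.0],[0,0,0]]
    - [-1,[0,0,-1.0],[0,0,0]]

```text
time_s: 24.27
tcp_pos: [0.4573, -0.111, 0.1256]
tcp_rot: [3.136, -0.009, 0.262]
contact_force: [-0.2, -0.7, 0.5]
width: 0.406
finger_force: 30.0
```

Call:
drive_tool:
  plan:
    - [-1,[0,0,-0.3],[0,0,0]]
    - [-1,[0,0,-0.6],[0,0,0]]
    - [-1,[0.1,-0.2,-0.95],[0,0,0]]
    - [-1,[0.3,-0.5,-0.95],[0,0,0]]
    - [-1,[0.6,-0.71,-0.95],[0,0,0]]

```text
time_s: 24.68
tcp_pos: [0.4948, -0.0253, 0.2176]
tcp_rot: [3.139, -0.006, 0.26]
contact_force: [0.2, -1.1, -1.2]
width: 0.403
finger_force: 30.0
```

Call:
drive_tool:
  plan:
    - [-1,[0.2,-0.24,0],[0,0,0]]
    - [-1,[0.4,-0.48,0],[0,0,0]]
    - [-1,[0.61,-0.72,0],[0,0,0]]
    - [-1,[0.61,-0.72,0],[0,0,0]]

```text
time_s: 25.02
tcp_pos: [0.5355, 0.0638, 0.2123]
tcp_rot: [-3.139, 0.001, 0.267]
contact_force: [0.4, -0.4, -1.5]
width: 0.401
finger_force: 30.0
```

Call:
drive_tool:
  plan:
    - [-1,[0.2,-0.24,0],[0,0,-0.03]]
    - [-1,[0.4,-0.48,0],[0,0,-0.07]]
    - [-1,[0.6,-0.71,0],[0,0,-0.1]]
    - [-1,[0.6,-0.71,0],[0,0,-0.14]]
    - [-1,[0.6,-0.71,0],[0,0,-0.17]]
    - [-1,[0.6,-0.71,0],[0,0,-0.21]]
    - [-1,[0.6,-0.71,0],[0,0,-0.24]]
    - [-1,[0.6,-0.71,0],[0,0,-0.28]]
    - [-1,[0.6,-0.71,0],[0,0,-0.32]]
    - [-1,[0.6,-0.71,0],[0,0,-0.358]]
    - [-1,[0.6,-0.71,0],[0,0,-0.358]]
    - [-1,[0.6,-0.71,0],[0,0,-0.358]]

```text
time_s: 26.02
tcp_pos: [0.574, 0.143, 0.2135]
tcp_rot: [-3.141, 0.0, 1.383]
contact_force: [-1.3, 0.6, -1.0]
width: 0.401
finger_force: 30.0
```

```bash
python3 - <<'E'
from h import *
s=r.state();print(s["tcp_pos"],s["tcp_rot"],s["joints"].round(2),s["width"])
Y=-.185+np.pi/2
goto(mel(.042,-.02,.028),(np.pi,0,Y))
im=r.camera("wrist");cv2.imwrite("pics/w9.png",cv2.resize(im,None,fx=1.5,fy=1.5))
E
```

```text
[0.57399248 0.14298469 0.21348815] [-3.14097790e+00  4.26835559e-04  1.38267768e+00] [ 0.19  0.07  1.27 -0.    1.8   0.37] 0.4011698596190608
shift [-0.003  0.015  1.855] turn [-0.0002  0.0001 -0.001 ]
```

View pics/w9.png

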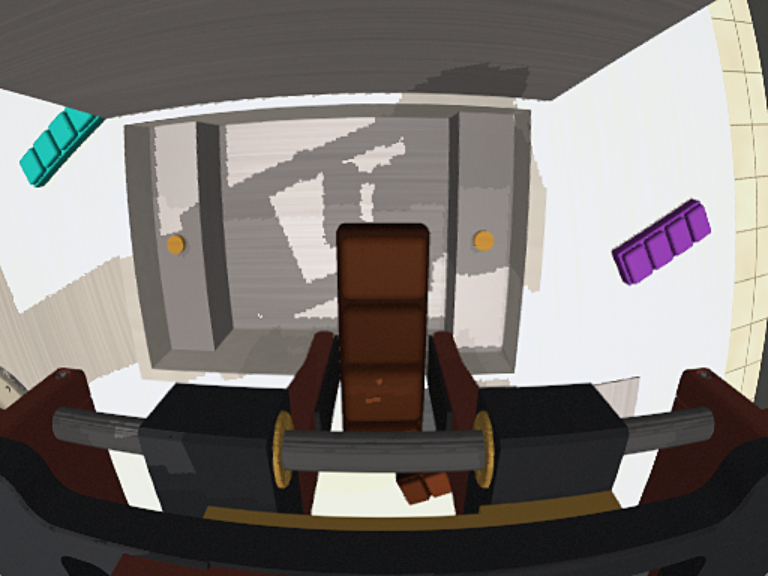

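The bar is held level over the tub. The tub floor shows between the ledges, and the studs are at (176,243) and (484,240). Lower it.

Call:
drive_tool:
  plan:
    - [-1,[0,0.015,0.35],[0,0,0]]
    - [-1,[0,0.015,0.7],[0,0,0]]
    - [-1,[0,0.015,1.0],[0,0,0]]
    - [-1,[0,0.015,1.0],[0,0,0]]

```text
time_s: 26.4
tcp_pos: [0.5719, 0.1423, 0.1058]
tcp_rot: [-3.13, 0.005, 1.384]
contact_force: [-1.4, 0.0, -3.0]
width: 0.398
finger_force: 30.0
```

Call:
drive_tool:
  plan:
    - [-1,[0,0,0.3],[0,0,0]]
    - [-1,[0,0,0.55],[0,0,0]]
    - [-1,[0,0,0.7],[0,0,0]]
    - [-1,[0,0,0.78],[0,0,0]]
    - [-1,[0,0,0.78],[0,0,0]]
    - [-1,[0,0,0.78],[0,0,0]]
    - [-1,[0,0,0.78],[0,0,0]]

```text
time_s: 26.98
tcp_pos: [0.5769, 0.1434, 0.0386]
tcp_rot: [3.138, -0.001, 1.386]
contact_force: [-0.7, 0.5, -1.1]
width: 0.404
finger_force: 30.0
```

Call:
drive_tool:
  plan:
    - [-1,[0,0,0.02],[0,0,0]]
    - [-1,[0,0,0.04],[0,0,0]]
    - [-1,[0,0,0.05],[0,0,0]]
    - [-1,[0,0,0.05],[0,0,0]]
    - [-1,[0,0,0.05],[0,0,0]]
    - [-1,[0,0,0.05],[0,0,0]]

```text
time_s: 27.48
tcp_pos: [0.5762, 0.1433, 0.0324]
tcp_rot: [3.14, -0.001, 1.387]
contact_force: [-0.7, -0.3, 5.2]
width: 0.405
finger_force: 30.0
```

Call:
drive_tool:
  plan:
    - [0.1,[0,0,0],[0,0,0]]
    - [0.1,[0,0,0],[0,0,0]]
    - [0.1,[0,0,0],[0,0,0]]
    - [0.1,[0,0,-0.1],[0,0,0]]
    - [0.1,[0,0,-0.4],[0,0,0]]
    - [0.2,[0,0,-0.8],[0,0,0]]
    - [0.2,[0,0,-1],[0,0,0]]
    - [0.2,[0,0,-1],[0,0,0]]

```text
time_s: 28.15
tcp_pos: [0.5783, 0.1437, 0.1387]
tcp_rot: [3.132, -0.004, 1.387]
contact_force: [0.1, 0.5, -0.5]
width: 0.599
finger_force: 0.0
```

Call:
drive_tool:
  plan:
    - [0.2,[0,0,-0.4],[0,0,0]]
    - [0.2,[0,0,-0.8],[0,0,0]]
    - [0.2,[0,0,-0.8],[0,0,0]]
    - [0.2,[0,0,-0.8],[0,0,0]]

```text
time_s: 28.48
tcp_pos: [0.5767, 0.1433, 0.2144]
tcp_rot: [3.136, -0.002, 1.387]
contact_force: [0.5, -0.0, -0.5]
width: 0.603
finger_force: 0.0
```

```bash
python3 - <<'E'
from h import *
im=r.camera("wrist");i=r.camera_info("wrist")
for b in bars(im,i,.036): print(b[:3],((np.r_[b[0],0]-M)@EX).round(3),((np.r_[b[0],0]-M)@EY).round(3))
chain([((.5977,-.1032,.21),.217),((.5977,-.1032,.11),.217)])
E
```

```text
(array([0.5738, 0.1402]), array([104.,  33.]), 1.376) 0.041 -0.022
(array([0.4646, 0.0527]), array([110.,  38.]), 1.065) -0.05 -0.129
(array([0.6485, 0.0181]), array([ 37., 110.]), -1.422) 0.137 -0.129
(array([ 0.4273, -0.0736]), array([63., 28.]), 1.366) -0.064 -0.26
(array([ 0.5981, -0.1024]), array([ 60., 114.]), -0.269) 0.11 -0.256
to [ 0.598 -0.103  0.21 ] total [-2.383  0.665  0.017] n 3 each [-0.794  0.222  0.006] turnz 0.3723
to [ 0.598 -0.103  0.11 ] total [0. 0. 1.] n 1 each [0. 0. 1.] turnz 0.0
```

Call:
drive_tool:
  plan:
    - [0.2,[-0.4,0.11,0],[0,0,0]]
    - [0.2,[-0.79,0.22,0],[0,0,0]]
    - [0.2,[-0.79,0.22,0],[0,0,0]]

```text
time_s: 28.78
tcp_pos: [0.5824, 0.0557, 0.2082]
tcp_rot: [-3.138, 0.004, 1.381]
contact_force: [-0.1, -0.4, 0.5]
width: 0.601
finger_force: 0.0
```

Call:
drive_tool:
  plan:
    - [0.2,[-0.4,0.11,0],[0,0,0]]
    - [0.2,[-0.79,0.22,0],[0,0,0]]
    - [0.2,[-0.79,0.22,0],[0,0,0]]

```text
time_s: 29.03
tcp_pos: [0.5893, -0.0262, 0.2082]
tcp_rot: [-3.138, 0.003, 1.38]
contact_force: [0.9, 0.2, -0.8]
width: 0.599
finger_force: 0.0
```

Call:
drive_tool:
  plan:
    - [0.2,[-0.4,0.11,0],[0,0,0.04]]
    - [0.2,[-0.79,0.22,0],[0,0,0.08]]
    - [0.2,[-0.79,0.22,0],[0,0,0.12]]
    - [0.2,[-0.79,0.22,0],[0,0,0.16]]
    - [0.2,[-0.79,0.22,0],[0,0,0.2]]
    - [0.2,[-0.79,0.22,0],[0,0,0.24]]
    - [0.2,[-0.79,0.22,0.2],[0,0,0.28]]
    - [0.2,[-0.79,0.22,0.5],[0,0,0.32]]
    - [0.2,[-0.79,0.22,0.7],[0,0,0.36]]
    - [0.2,[-0.79,0.22,0.8],[0,0,0.372]]
    - [0.2,[-0.79,0.22,0.8],[0,0,0.372]]
    - [0.2,[-0.79,0.22,0.8],[0,0,0.372]]

```text
time_s: 30.03
tcp_pos: [0.5961, -0.1012, 0.1289]
tcp_rot: [-3.14, 0.004, 0.22]
contact_force: [-0.2, 0.3, 0.7]
width: 0.605
finger_force: 0.0
```

```bash
python3 - <<'E'
from h import *
im=r.camera("wrist");i=r.camera_info("wrist")
for b in bars(im,i): print(b[:3])
goto((.5977,-.1032,.016),(np.pi,0,.217));s=r.state();print(s["tcp_pos"],s["tcp_rot"])
E
```

```text
(array([ 0.602 , -0.1005]), array([106.,  33.]), 0.203)
(array([0.581 , 0.1623]), array([71., 41.]), 1.395)
(array([ 0.619 , -0.2116]), array([107.,  36.]), 0.114)
(array([ 0.5135, -0.0463]), array([30., 86.]), -0.125)
(array([ 0.5458, -0.1903]), array([86., 31.]), 0.542)
shift [0.006 0.019 1.146] turn [-0.0002  0.0003  0.0009]
[ 0.59685065 -0.10149165  0.13055209] [-3.14091718e+00  1.09441737e-03  2.19938267e-01]
```

Call:
drive_tool:
  plan:
    - [0.2,[0.02,0.01,0.4],[0,0,0]]
    - [0.2,[0.02,0.01,0.75],[0,0,0]]
    - [0.2,[0.02,0.01,0.95],[0,0,0]]
    - [0.2,[0.02,0.01,0.95],[0,0,0]]

```text
time_s: 30.42
tcp_pos: [0.5966, -0.1017, 0.0311]
tcp_rot: [-3.138, 0.007, 0.219]
contact_force: [0.4, -0.9, -0.7]
width: 0.605
finger_force: 0.0
```

Call:
drive_tool:
  plan:
    - [0.2,[0,0,0.1],[0,0,0]]
    - [0.2,[0,0,0.19],[0,0,0]]
    - [0.2,[0,0,0.19],[0,0,0]]
    - [0.2,[0,0,0.19],[0,0,0]]
    - [-1,[0,0,0.19],[0,0,0]]
    - [-1,[0,0,0.19],[0,0,0]]
    - [-1,[0,0,0.19],[0,0,0]]
    - [-1,[0,0,0.19],[0,0,0]]
    - [-1,[0,0,0.19],[0,0,0]]

```text
time_s: 31.17
tcp_pos: [0.5998, -0.1023, 0.0182]
tcp_rot: [3.141, -0.002, 0.218]
contact_force: [0.1, 1.8, 4.6]
width: 0.405
finger_force: 30.0
```

Call:
drive_tool:
  plan:
    - [-1,[0,0,-0.2],[0,0,0]]
    - [-1,[0,0,-0.5],[0,0,0]]
    - [-1,[0,0,-0.8],[0,0,0]]
    - [-1,[0,0,-1.0],[0,0,0]]
    - [-1,[0,0,-1.0],[0,0,0]]

```text
time_s: 31.58
tcp_pos: [0.6015, -0.1033, 0.1228]
tcp_rot: [3.137, -0.008, 0.218]
contact_force: [-0.5, -0.6, -0.1]
width: 0.408
finger_force: 30.0
```

Call:
drive_tool:
  plan:
    - [-1,[0,0,-0.3],[0,0,0]]
    - [-1,[0,0,-0.6],[0,0,0]]
    - [-1,[0,0,-0.9],[0,0,0]]
    - [-1,[-0.06,-0.3,-0.95],[0,0,0]]
    - [-1,[-0.1,-0.6,-0.95],[0,0,0]]
    - [-1,[-0.16,-0.92,-0.95],[0,0,0]]

```text
time_s: 32.08
tcp_pos: [0.5635, -0.016, 0.2105]
tcp_rot: [-3.142, 0.001, 0.216]
contact_force: [-0.2, 0.5, -1.3]
width: 0.405
finger_force: 30.0
```

Call:
drive_tool:
  plan:
    - [-1,[-0.06,-0.3,0],[0,0,0]]
    - [-1,[-0.1,-0.6,0],[0,0,0]]
    - [-1,[-0.16,-0.92,0],[0,0,0]]
    - [-1,[-0.16,-0.92,0],[0,0,0]]

```text
time_s: 32.42
tcp_pos: [0.5262, 0.0745, 0.2102]
tcp_rot: [-3.139, 0.002, 0.223]
contact_force: [0.3, 0.3, -1.0]
width: 0.408
finger_force: 30.0
```

Call:
drive_tool:
  plan:
    - [-1,[-0.06,-0.3,0],[0,0,-0.03]]
    - [-1,[-0.1,-0.6,0],[0,0,-0.07]]
    - [-1,[-0.16,-0.92,0],[0,0,-0.1]]
    - [-1,[-0.16,-0.92,0],[0,0,-0.14]]
    - [-1,[-0.16,-0.92,0],[0,0,-0.17]]
    - [-1,[-0.16,-0.92,0],[0,0,-0.21]]
    - [-1,[-0.16,-0.92,0],[0,0,-0.24]]
    - [-1,[-0.16,-0.92,0],[0,0,-0.28]]
    - [-1,[-0.16,-0.92,0],[0,0,-0.32]]
    - [-1,[-0.16,-0.92,0],[0,0,-0.371]]
    - [-1,[-0.16,-0.92,0],[0,0,-0.371]]
    - [-1,[-0.16,-0.92,0],[0,0,-0.371]]

```text
time_s: 33.42
tcp_pos: [0.4927, 0.156, 0.21]
tcp_rot: [-3.14, 0.002, 1.384]
contact_force: [1.1, -0.1, -1.6]
width: 0.405
finger_force: 30.0
```

```bash
python3 - <<'E'
from h import *
s=r.state();print(s["tcp_pos"],s["tcp_rot"],s["joints"].round(2),s["width"])
goto(mel(-.042,-.02,.030),(np.pi,0,-.185+np.pi/2))
E
```

```text
[0.49270803 0.15597302 0.20999686] [-3.13950972e+00  1.50373058e-03  1.38426108e+00] [ 0.24 -0.13  1.47 -0.    1.8   0.43] 0.4052933831067593
shift [0.022 0.    1.8  ] turn [-0.0007  0.0005 -0.0005]
```

Call:
drive_tool:
  plan:
    - [-1,[0.02,0,0.35],[0,0,0]]
    - [-1,[0.02,0,0.7],[0,0,0]]
    - [-1,[0.02,0,1.0],[0,0,0]]
    - [-1,[0.02,0,1.0],[0,0,0]]

```text
time_s: 33.75
tcp_pos: [0.4893, 0.1571, 0.1032]
tcp_rot: [-3.129, 0.006, 1.382]
contact_force: [-0.8, 0.4, -3.4]
width: 0.406
finger_force: 30.0
```

Call:
drive_tool:
  plan:
    - [-1,[0,0,0.3],[0,0,0]]
    - [-1,[0,0,0.55],[0,0,0]]
    - [-1,[0,0,0.7],[0,0,0]]
    - [-1,[0,0,0.78],[0,0,0]]
    - [-1,[0,0,0.82],[0,0,0]]
    - [-1,[0,0,0.82],[0,0,0]]
    - [-1,[0,0,0.82],[0,0,0]]
    - [-1,[0,0,0.82],[0,0,0]]

```text
time_s: 34.42
tcp_pos: [0.4941, 0.1588, 0.0319]
tcp_rot: [3.139, -0.001, 1.383]
contact_force: [0.4, -0.3, -0.6]
width: 0.407
finger_force: 30.0
```

Call:
drive_tool:
  plan:
    - [-1,[0,0,0.02],[0,0,0]]
    - [-1,[0,0,0.04],[0,0,0]]
    - [-1,[0,0,0.04],[0,0,0]]
    - [-1,[0,0,0.04],[0,0,0]]
    - [-1,[0,0,0.04],[0,0,0]]

```text
time_s: 34.83
tcp_pos: [0.494, 0.1588, 0.0281]
tcp_rot: [3.139, -0.001, 1.384]
contact_force: [-1.9, -0.5, 6.7]
width: 0.4
finger_force: 30.0
```

Call:
drive_tool:
  plan:
    - [0.1,[0,0,0],[0,0,0]]
    - [0.1,[0,0,0],[0,0,0]]
    - [0.1,[0,0,0],[0,0,0]]
    - [0.1,[0,0,-0.1],[0,0,0]]
    - [0.1,[0,0,-0.4],[0,0,0]]
    - [0.2,[0,0,-0.8],[0,0,0]]
    - [0.2,[0,0,-1],[0,0,0]]
    - [0.2,[0,0,-1],[0,0,0]]

```text
time_s: 35.5
tcp_pos: [0.4957, 0.1593, 0.1333]
tcp_rot: [3.132, -0.004, 1.384]
contact_force: [0.3, -0.0, 0.3]
width: 0.6
finger_force: 0.0
```

Call:
drive_tool:
  plan:
    - [0.2,[0,0,-0.4],[0,0,0]]
    - [0.2,[0,0,-0.8],[0,0,0]]
    - [0.2,[0,0,-0.85],[0,0,0]]
    - [0.2,[0,0,-0.85],[0,0,0]]

```text
time_s: 35.83
tcp_pos: [0.4943, 0.1589, 0.2147]
tcp_rot: [3.136, -0.003, 1.384]
contact_force: [0.2, 0.6, -0.9]
width: 0.603
finger_force: 0.0
```

```bash
python3 - <<'E'
from h import *
im=r.camera("wrist");i=r.camera_info("wrist")
for b in bars(im,i,.036): print(b[:3],((np.r_[b[0],0]-M)@EX).round(3),((np.r_[b[0],0]-M)@EY).round(3))
print(r.state()["tcp_pos"]);chain([((.4768,-.2205,.21),.077),((.4768,-.2205,.11),.077)])
E
```

```text
(array([0.493 , 0.1591]), array([103.,  33.]), 1.386) -0.042 -0.019
(array([0.5698, 0.1407]), array([105.,  36.]), 1.384) 0.037 -0.023
(array([0.3823, 0.0686]), array([110.,  38.]), 1.057) -0.134 -0.128
(array([0.5659, 0.0337]), array([ 38., 110.]), -1.441) 0.053 -0.129
(array([ 0.3374, -0.0544]), array([65., 26.]), 1.091) -0.156 -0.257
(array([ 0.5619, -0.0969]), array([26., 67.]), -1.466) 0.073 -0.258
[0.49352682 0.15868775 0.21191698]
to [ 0.477 -0.22   0.21 ] total [-3.757  0.542  0.019] n 4 each [-0.939  0.136  0.005] turnz 0.4159
to [ 0.477 -0.22   0.11 ] total [0. 0. 1.] n 1 each [0. 0. 1.] turnz 0.0
```

Call:
drive_tool:
  plan:
    - [0.2,[-0.4,0.07,0],[0,0,0]]
    - [0.2,[-0.8,0.13,0],[0,0,0]]
    - [0.2,[-0.94,0.136,0],[0,0,0]]

```text
time_s: 36.13
tcp_pos: [0.4879, 0.0603, 0.2082]
tcp_rot: [-3.138, 0.003, 1.382]
contact_force: [0.3, 0.5, 0.2]
width: 0.601
finger_force: 0.0
```

Call:
drive_tool:
  plan:
    - [0.2,[-0.4,0.07,0],[0,0,0]]
    - [0.2,[-0.8,0.13,0],[0,0,0]]
    - [0.2,[-0.94,0.136,0],[0,0,0]]

```text
time_s: 36.38
tcp_pos: [0.4835, -0.035, 0.2081]
tcp_rot: [-3.137, 0.002, 1.38]
contact_force: [0.9, 0.1, 0.2]
width: 0.601
finger_force: 0.0
```

Call:
drive_tool:
  plan:
    - [0.2,[-0.4,0.07,0],[0,0,0]]
    - [0.2,[-0.8,0.13,0],[0,0,0]]
    - [0.2,[-0.94,0.136,0],[0,0,0]]

```text
time_s: 36.63
tcp_pos: [0.4792, -0.1299, 0.2078]
tcp_rot: [-3.137, 0.001, 1.38]
contact_force: [0.5, -0.2, -0.7]
width: 0.596
finger_force: 0.0
```

Call:
drive_tool:
  plan:
    - [0.2,[-0.4,0.07,0],[0,0,0.04]]
    - [0.2,[-0.8,0.13,0],[0,0,0.08]]
    - [0.2,[-0.94,0.136,0],[0,0,0.12]]
    - [0.2,[-0.94,0.136,0],[0,0,0.16]]
    - [0.2,[-0.94,0.136,0],[0,0,0.2]]
    - [0.2,[-0.94,0.136,0],[0,0,0.24]]
    - [0.2,[-0.94,0.136,0],[0,0,0.28]]
    - [0.2,[-0.94,0.136,0.2],[0,0,0.32]]
    - [0.2,[-0.94,0.136,0.5],[0,0,0.36]]
    - [0.2,[-0.94,0.136,0.7],[0,0,0.4]]
    - [0.2,[-0.94,0.136,0.8],[0,0,0.416]]
    - [0.2,[-0.94,0.136,0.8],[0,0,0.416]]
    - [0.2,[-0.94,0.136,0.8],[0,0,0.416]]

```text
time_s: 37.72
tcp_pos: [0.4754, -0.2204, 0.1286]
tcp_rot: [-3.139, 0.004, 0.079]
contact_force: [0.0, 1.1, 1.1]
width: 0.599
finger_force: 0.0
```

```bash
python3 - <<'E'
from h import *
im=r.camera("wrist");i=r.camera_info("wrist")
for b in bars(im,i): print(b[:3])
goto((.4768,-.2205,.014),(np.pi,0,.077));s=r.state();print(s["tcp_pos"],s["tcp_rot"])
E
```

```text
(array([ 0.6078, -0.2156]), array([91., 34.]), 0.121)
(array([ 0.4773, -0.2219]), array([105.,  34.]), 0.079)
(array([ 0.4019, -0.1544]), array([29., 87.]), -0.262)
(array([ 0.4134, -0.3012]), array([86., 30.]), 0.401)
shift [ 0.009 -0.     1.162] turn [-0.0003  0.0005  0.0006]
[ 0.47609341 -0.22072048  0.13019812] [-3.14060367e+00  1.51300791e-03  7.88278769e-02]
```

Call:
drive_tool:
  plan:
    - [0.2,[0.01,0,0.4],[0,0,0]]
    - [0.2,[0.01,0,0.75],[0,0,0]]
    - [0.2,[0.01,0,0.95],[0,0,0]]
    - [0.2,[0.01,0,0.95],[0,0,0]]

```text
time_s: 38.1
tcp_pos: [0.475, -0.2196, 0.0313]
tcp_rot: [-3.137, 0.007, 0.078]
contact_force: [-0.6, 0.9, -0.3]
width: 0.597
finger_force: 0.0
```

Call:
drive_tool:
  plan:
    - [0.2,[0,0,0.1],[0,0,0]]
    - [0.2,[0,0,0.2],[0,0,0]]
    - [0.2,[0,0,0.2],[0,0,0]]
    - [0.2,[0,0,0.2],[0,0,0]]
    - [-1,[0,0,0.2],[0,0,0]]
    - [-1,[0,0,0.2],[0,0,0]]
    - [-1,[0,0,0.2],[0,0,0]]
    - [-1,[0,0,0.2],[0,0,0]]
    - [-1,[0,0,0.2],[0,0,0]]
    - [-1,[0,0,0.2],[0,0,0]]

```text
time_s: 38.93
tcp_pos: [0.478, -0.221, 0.017]
tcp_rot: [3.141, -0.001, 0.077]
contact_force: [-0.0, 1.5, 5.3]
width: 0.409
finger_force: 30.0
```

Call:
drive_tool:
  plan:
    - [-1,[0,0,-0.2],[0,0,0]]
    - [-1,[0,0,-0.5],[0,0,0]]
    - [-1,[0,0,-0.8],[0,0,0]]
    - [-1,[0,0,-1.0],[0,0,0]]
    - [-1,[0,0,-1.0],[0,0,0]]

```text
time_s: 39.35
tcp_pos: [0.4794, -0.2221, 0.1211]
tcp_rot: [3.137, -0.007, 0.077]
contact_force: [-0.2, -0.7, -0.4]
width: 0.405
finger_force: 30.0
```

Call:
drive_tool:
  plan:
    - [-1,[0,0,-0.3],[0,0,0]]
    - [-1,[0,0,-0.6],[0,0,0]]
    - [-1,[0,0,-0.9],[0,0,0]]
    - [-1,[0.1,-0.3,-0.97],[0,0,0]]
    - [-1,[0.2,-0.6,-0.97],[0,0,0]]
    - [-1,[0.31,-0.885,-0.97],[0,0,0]]

```text
time_s: 39.85
tcp_pos: [0.5017, -0.1297, 0.2121]
tcp_rot: [-3.141, 0.0, 0.075]
contact_force: [0.1, 0.0, -0.8]
width: 0.408
finger_force: 30.0
```

Call:
drive_tool:
  plan:
    - [-1,[0.1,-0.3,0],[0,0,0]]
    - [-1,[0.2,-0.6,0],[0,0,0]]
    - [-1,[0.31,-0.885,0],[0,0,0]]

```text
time_s: 40.1
tcp_pos: [0.5254, -0.0382, 0.2108]
tcp_rot: [-3.141, 0.003, 0.076]
contact_force: [1.3, 0.1, -1.1]
width: 0.407
finger_force: 30.0
```

Call:
drive_tool:
  plan:
    - [-1,[0.1,-0.3,0],[0,0,0]]
    - [-1,[0.2,-0.6,0],[0,0,0]]
    - [-1,[0.31,-0.885,0],[0,0,0]]
    - [-1,[0.31,-0.885,0],[0,0,0]]

```text
time_s: 40.43
tcp_pos: [0.5501, 0.0556, 0.2101]
tcp_rot: [-3.139, 0.003, 0.082]
contact_force: [0.7, -0.8, -0.9]
width: 0.406
finger_force: 30.0
```

Call:
drive_tool:
  plan:
    - [-1,[0.1,-0.3,0],[0,0,-0.03]]
    - [-1,[0.2,-0.6,0],[0,0,-0.07]]
    - [-1,[0.31,-0.885,0],[0,0,-0.1]]
    - [-1,[0.31,-0.885,0],[0,0,-0.14]]
    - [-1,[0.31,-0.885,0],[0,0,-0.17]]
    - [-1,[0.31,-0.885,0],[0,0,-0.21]]
    - [-1,[0.31,-0.885,0],[0,0,-0.24]]
    - [-1,[0.31,-0.885,0],[0,0,-0.28]]
    - [-1,[0.31,-0.885,0],[0,0,-0.32]]
    - [-1,[0.31,-0.885,0],[0,0,-0.36]]
    - [-1,[0.31,-0.885,0],[0,0,-0.39]]
    - [-1,[0.31,-0.885,0],[0,0,-0.416]]
    - [-1,[0.31,-0.885,0],[0,0,-0.416]]
    - [-1,[0.31,-0.885,0],[0,0,-0.416]]

```text
time_s: 41.6
tcp_pos: [0.5738, 0.141, 0.2114]
tcp_rot: [-3.14, 0.001, 1.381]
contact_force: [-0.4, 0.8, -0.3]
width: 0.4
finger_force: 30.0
```

```bash
python3 - <<'E'
from h import *
s=r.state();print(s["tcp_pos"],s["tcp_rot"],s["width"])
goto(mel(.039,-.021,.054),(np.pi,0,-.185+np.pi/2))
E
```

```text
[0.57381972 0.14102214 0.21137191] [-3.13958481e+00  1.02951839e-03  1.38058231e+00] 0.4000008340305882
shift [ 0.008 -0.015  1.574] turn [-0.0006  0.0003 -0.0017]
```

Call:
drive_tool:
  plan:
    - [-1,[0.01,-0.015,0.35],[0,0,0]]
    - [-1,[0.01,-0.015,0.7],[0,0,0]]
    - [-1,[0.01,-0.015,1.0],[0,0,0]]
    - [-1,[0.01,-0.015,1.0],[0,0,0]]

```text
time_s: 41.93
tcp_pos: [0.5688, 0.1418, 0.1041]
tcp_rot: [-3.129, 0.005, 1.381]
contact_force: [-0.6, -0.5, -3.9]
width: 0.406
finger_force: 30.0
```

Call:
drive_tool:
  plan:
    - [-1,[0,0,0.25],[0,0,0]]
    - [-1,[0,0,0.45],[0,0,0]]
    - [-1,[0,0,0.54],[0,0,0]]
    - [-1,[0,0,0.57],[0,0,0]]
    - [-1,[0,0,0.58],[0,0,0]]
    - [-1,[0,0,0.58],[0,0,0]]
    - [-1,[0,0,0.58],[0,0,0]]
    - [-1,[0,0,0.58],[0,0,0]]

```text
time_s: 42.6
tcp_pos: [0.5736, 0.143, 0.0567]
tcp_rot: [3.139, -0.001, 1.383]
contact_force: [-0.1, -0.0, -1.1]
width: 0.407
finger_force: 30.0
```

Call:
drive_tool:
  plan:
    - [-1,[0,0,0.02],[0,0,0]]
    - [-1,[0,0,0.03],[0,0,0]]
    - [-1,[0,0,0.03],[0,0,0]]
    - [-1,[0,0,0.03],[0,0,0]]
    - [-1,[0,0,0.03],[0,0,0]]

```text
time_s: 43.02
tcp_pos: [0.5727, 0.1428, 0.052]
tcp_rot: [-3.141, 0.0, 1.383]
contact_force: [1.2, 0.8, -0.8]
width: 0.404
finger_force: 30.0
```

Just above contact. Lower a little more, release and retreat.

Call:
drive_tool:
  plan:
    - [-1,[0,0,0.015],[0,0,0]]
    - [-1,[0,0,0.015],[0,0,0]]
    - [-1,[0,0,0.015],[0,0,0]]
    - [-1,[0,0,0.015],[0,0,0]]

```text
time_s: 43.35
tcp_pos: [0.573, 0.1428, 0.051]
tcp_rot: [3.141, -0.0, 1.383]
contact_force: [-1.3, 0.1, 3.2]
width: 0.402
finger_force: 30.0
```

Call:
drive_tool:
  plan:
    - [0.1,[0,0,0],[0,0,0]]
    - [0.1,[0,0,0],[0,0,0]]
    - [0.1,[0,0,0],[0,0,0]]
    - [0.1,[0,0,0],[0,0,0]]
    - [0.1,[0,0,-0.1],[0,0,0]]
    - [0.1,[0,0,-0.4],[0,0,0]]
    - [0.2,[0,0,-0.8],[0,0,0]]
    - [0.2,[0,0,-1],[0,0,0]]
    - [0.2,[0,0,-1],[0,0,0]]

```text
time_s: 44.1
tcp_pos: [0.5753, 0.1433, 0.1585]
tcp_rot: [3.131, -0.004, 1.384]
contact_force: [0.3, -0.6, 0.2]
width: 0.598
finger_force: 0.0
```

Call:
drive_tool:
  plan:
    - [0.2,[0,0,-0.3],[0,0,0]]
    - [0.2,[0,0,-0.6],[0,0,0]]
    - [0.2,[0,0,-0.6],[0,0,0]]
    - [0.2,[0,0,-0.6],[0,0,0]]

```text
time_s: 44.43
tcp_pos: [0.5736, 0.143, 0.2129]
tcp_rot: [3.138, -0.002, 1.384]
contact_force: [0.6, -0.2, -0.3]
width: 0.602
finger_force: 0.0
```

```bash
python3 - <<'E'
from h import *
im=r.camera("wrist");i=r.camera_info("wrist")
for z in(.036,.06):
  for b in bars(im,i,z): print(z,b[:3],((np.r_[b[0],0]-M)@EX).round(3),((np.r_[b[0],0]-M)@EY).round(3))
print(r.state()["tcp_pos"]);chain([((.614,-.2134,.21),.117),((.614,-.2134,.11),.117)])
E
```

```text
0.036 (array([0.4969, 0.1587]), array([105.,  36.]), 1.392) -0.038 -0.018
0.036 (array([0.5712, 0.1357]), array([116.,  37.]), 1.384) 0.039 -0.027
0.036 (array([0.4623, 0.0529]), array([109.,  37.]), 1.057) -0.053 -0.129
0.036 (array([0.6445, 0.0183]), array([ 38., 109.]), -1.439) 0.133 -0.129
0.036 (array([ 0.4234, -0.0731]), array([62., 28.]), 1.347) -0.068 -0.26
0.036 (array([ 0.6286, -0.1119]), array([63., 37.]), 1.383) 0.141 -0.26
0.06 (array([0.5034, 0.1628]), array([98., 33.]), 1.392) -0.032 -0.013
0.06 (array([0.5723, 0.1415]), array([108.,  34.]), 1.384) 0.039 -0.021
0.06 (array([0.4712, 0.0646]), array([101.,  34.]), 1.057) -0.046 -0.116
0.06 (array([0.6404, 0.0324]), array([ 35., 101.]), -1.439) 0.126 -0.116
[0.57292615 0.14284187 0.2107479 ]
to [ 0.614 -0.213  0.21 ] total [-3.424  1.067  0.007] n 4 each [-0.856  0.267  0.002] turnz 0.4031
to [ 0.614 -0.213  0.11 ] total [0. 0. 1.] n 1 each [0. 0. 1.] turnz 0.0
```

Stacked squarely. On to the last bar.

Call:
drive_tool:
  plan:
    - [0.2,[-0.4,0.13,0],[0,0,0]]
    - [0.2,[-0.8,0.25,0],[0,0,0]]
    - [0.2,[-0.86,0.267,0],[0,0,0]]

```text
time_s: 44.73
tcp_pos: [0.5826, 0.0484, 0.208]
tcp_rot: [-3.138, 0.004, 1.38]
contact_force: [0.8, 0.1, -0.2]
width: 0.601
finger_force: 0.0
```

Call:
drive_tool:
  plan:
    - [0.2,[-0.4,0.13,0],[0,0,0]]
    - [0.2,[-0.8,0.25,0],[0,0,0]]
    - [0.2,[-0.86,0.267,0],[0,0,0]]

```text
time_s: 44.98
tcp_pos: [0.5926, -0.0415, 0.2079]
tcp_rot: [-3.138, 0.003, 1.378]
contact_force: [-0.1, -0.4, -0.7]
width: 0.602
finger_force: 0.0
```

Call:
drive_tool:
  plan:
    - [0.2,[-0.4,0.13,0],[0,0,0]]
    - [0.2,[-0.8,0.25,0],[0,0,0]]
    - [0.2,[-0.86,0.267,0],[0,0,0]]

```text
time_s: 45.23
tcp_pos: [0.6027, -0.1306, 0.2079]
tcp_rot: [-3.138, 0.002, 1.378]
contact_force: [0.5, 0.2, -0.2]
width: 0.599
finger_force: 0.0
```

Call:
drive_tool:
  plan:
    - [0.2,[-0.4,0.13,0],[0,0,0.04]]
    - [0.2,[-0.8,0.25,0],[0,0,0.08]]
    - [0.2,[-0.86,0.267,0],[0,0,0.12]]
    - [0.2,[-0.86,0.267,0],[0,0,0.16]]
    - [0.2,[-0.86,0.267,0],[0,0,0.2]]
    - [0.2,[-0.86,0.267,0],[0,0,0.24]]
    - [0.2,[-0.86,0.267,0],[0,0,0.28]]
    - [0.2,[-0.86,0.267,0.2],[0,0,0.32]]
    - [0.2,[-0.86,0.267,0.5],[0,0,0.36]]
    - [0.2,[-0.86,0.267,0.7],[0,0,0.4]]
    - [0.2,[-0.86,0.267,0.8],[0,0,0.403]]
    - [0.2,[-0.86,0.267,0.8],[0,0,0.403]]
    - [0.2,[-0.86,0.267,0.8],[0,0,0.403]]

```text
time_s: 46.32
tcp_pos: [0.6134, -0.2144, 0.1299]
tcp_rot: [-3.141, 0.002, 0.121]
contact_force: [-0.2, -0.4, 1.1]
width: 0.601
finger_force: 0.0
```

```bash
python3 - <<'E'
from h import *
im=r.camera("wrist");i=r.camera_info("wrist")
for b in bars(im,i): print(b[:3])
goto((.614,-.2134,.014),(np.pi,0,.117));s=r.state();print(s["tcp_pos"],s["tcp_rot"])
E
```

```text
(array([ 0.619 , -0.2146]), array([105.,  34.]), 0.117)
(array([0.5963, 0.0762]), array([45., 62.]), -0.153)
(array([ 0.5367, -0.1522]), array([29., 87.]), -0.206)
(array([ 0.5542, -0.2982]), array([86., 30.]), 0.443)
shift [ 0.    -0.015  1.175] turn [ 0.0001 -0.0003  0.0011]
[ 0.61403633 -0.21484038  0.13151892] [ 3.14127015e+00 -8.88833555e-04  1.20495864e-01]
```

Call:
drive_tool:
  plan:
    - [0.2,[0.02,-0.01,0.4],[0,0,0]]
    - [0.2,[0.02,-0.01,0.75],[0,0,0]]
    - [0.2,[0.02,-0.01,0.95],[0,0,0]]
    - [0.2,[0.02,-0.01,0.95],[0,0,0]]

```text
time_s: 46.7
tcp_pos: [0.6134, -0.2129, 0.0311]
tcp_rot: [-3.138, 0.006, 0.119]
contact_force: [-1.6, -0.2, 0.3]
width: 0.594
finger_force: 0.0
```

Call:
drive_tool:
  plan:
    - [0.2,[0,0,0.1],[0,0,0]]
    - [0.2,[0,0,0.2],[0,0,0]]
    - [0.2,[0,0,0.2],[0,0,0]]
    - [0.2,[0,0,0.2],[0,0,0]]
    - [-1,[0,0,0.2],[0,0,0]]
    - [-1,[0,0,0.2],[0,0,0]]
    - [-1,[0,0,0.2],[0,0,0]]
    - [-1,[0,0,0.2],[0,0,0]]
    - [-1,[0,0,0.2],[0,0,0]]
    - [-1,[0,0,0.2],[0,0,0]]

```text
time_s: 47.53
tcp_pos: [0.616, -0.2138, 0.0166]
tcp_rot: [3.141, -0.001, 0.118]
contact_force: [-1.3, 1.6, 4.0]
width: 0.406
finger_force: 30.0
```

Call:
drive_tool:
  plan:
    - [-1,[0,0,-0.2],[0,0,0]]
    - [-1,[0,0,-0.5],[0,0,0]]
    - [-1,[0,0,-0.8],[0,0,0]]
    - [-1,[0,0,-1.0],[0,0,0]]
    - [-1,[0,0,-1.0],[0,0,0]]

```text
time_s: 47.95
tcp_pos: [0.6175, -0.2148, 0.1213]
tcp_rot: [3.137, -0.007, 0.117]
contact_force: [-0.0, -0.3, -0.1]
width: 0.405
finger_force: 30.0
```

Call:
drive_tool:
  plan:
    - [-1,[0,0,-0.3],[0,0,0]]
    - [-1,[0,0,-0.6],[0,0,0]]
    - [-1,[0,0,-0.9],[0,0,0]]
    - [-1,[-0.06,-0.3,-0.97],[0,0,0]]
    - [-1,[-0.12,-0.6,-0.97],[0,0,0]]
    - [-1,[-0.19,-0.962,-0.97],[0,0,0]]

```text
time_s: 48.45
tcp_pos: [0.585, -0.1209, 0.2107]
tcp_rot: [-3.142, 0.001, 0.115]
contact_force: [0.9, 1.4, -1.4]
width: 0.407
finger_force: 30.0
```

Call:
drive_tool:
  plan:
    - [-1,[-0.06,-0.3,0],[0,0,0]]
    - [-1,[-0.12,-0.6,0],[0,0,0]]
    - [-1,[-0.19,-0.962,0],[0,0,0]]

```text
time_s: 48.7
tcp_pos: [0.5542, -0.0267, 0.2096]
tcp_rot: [-3.141, 0.003, 0.116]
contact_force: [0.9, 0.4, -1.0]
width: 0.406
finger_force: 30.0
```

Call:
drive_tool:
  plan:
    - [-1,[-0.06,-0.3,0],[0,0,0]]
    - [-1,[-0.12,-0.6,0],[0,0,0]]
    - [-1,[-0.19,-0.962,0],[0,0,0]]
    - [-1,[-0.19,-0.962,0],[0,0,0]]

```text
time_s: 49.03
tcp_pos: [0.5231, 0.0712, 0.2105]
tcp_rot: [-3.139, 0.003, 0.123]
contact_force: [0.1, 0.1, -1.5]
width: 0.406
finger_force: 30.0
```

Call:
drive_tool:
  plan:
    - [-1,[-0.06,-0.3,0],[0,0,-0.03]]
    - [-1,[-0.12,-0.6,0],[0,0,-0.07]]
    - [-1,[-0.19,-0.962,0],[0,0,-0.1]]
    - [-1,[-0.19,-0.962,0],[0,0,-0.14]]
    - [-1,[-0.19,-0.962,0],[0,0,-0.17]]
    - [-1,[-0.19,-0.962,0],[0,0,-0.21]]
    - [-1,[-0.19,-0.962,0],[0,0,-0.24]]
    - [-1,[-0.19,-0.962,0],[0,0,-0.28]]
    - [-1,[-0.19,-0.962,0],[0,0,-0.32]]
    - [-1,[-0.19,-0.962,0],[0,0,-0.36]]
    - [-1,[-0.19,-0.962,0],[0,0,-0.403]]
    - [-1,[-0.19,-0.962,0],[0,0,-0.403]]
    - [-1,[-0.19,-0.962,0],[0,0,-0.403]]

```text
time_s: 50.12
tcp_pos: [0.4948, 0.159, 0.2108]
tcp_rot: [-3.139, 0.001, 1.38]
contact_force: [0.3, -0.4, -2.1]
width: 0.405
finger_force: 30.0
```

```bash
python3 - <<'E'
from h import *
s=r.state();print(s["tcp_pos"],s["tcp_rot"],s["width"])
goto(mel(-.041,-.019,.054),(np.pi,0,-.185+np.pi/2))
E
```

```text
[0.4947808  0.15904146 0.21076363] [-3.13942454e+00  1.21319022e-03  1.38045595e+00] 0.40458079055598195
shift [-0.003 -0.005  1.568] turn [-0.0007  0.0004 -0.0017]
```

Call:
drive_tool:
  plan:
    - [-1,[0,-0.005,0.35],[0,0,0]]
    - [-1,[0,-0.005,0.7],[0,0,0]]
    - [-1,[0,-0.005,1.0],[0,0,0]]
    - [-1,[0,-0.005,1.0],[0,0,0]]

```text
time_s: 50.45
tcp_pos: [0.4906, 0.1583, 0.1042]
tcp_rot: [-3.13, 0.006, 1.38]
contact_force: [-1.0, -0.3, -2.9]
width: 0.409
finger_force: 30.0
```

Call:
drive_tool:
  plan:
    - [-1,[0,0,0.25],[0,0,0]]
    - [-1,[0,0,0.45],[0,0,0]]
    - [-1,[0,0,0.54],[0,0,0]]
    - [-1,[0,0,0.57],[0,0,0]]
    - [-1,[0,0,0.58],[0,0,0]]
    - [-1,[0,0,0.58],[0,0,0]]
    - [-1,[0,0,0.6],[0,0,0]]
    - [-1,[0,0,0.61],[0,0,0]]
    - [-1,[0,0,0.61],[0,0,0]]
    - [-1,[0,0,0.61],[0,0,0]]
    - [-1,[0,0,0.61],[0,0,0]]

```text
time_s: 51.37
tcp_pos: [0.4946, 0.1596, 0.0519]
tcp_rot: [3.141, -0.0, 1.383]
contact_force: [-1.0, -0.2, -0.6]
width: 0.409
finger_force: 30.0
```

Call:
drive_tool:
  plan:
    - [-1,[0,0,0.01],[0,0,0]]
    - [-1,[0,0,0.01],[0,0,0]]
    - [-1,[0,0,0.01],[0,0,0]]
    - [-1,[0,0,0.01],[0,0,0]]

```text
time_s: 51.7
tcp_pos: [0.4946, 0.1595, 0.0506]
tcp_rot: [3.141, -0.0, 1.383]
contact_force: [1.0, -0.8, -1.1]
width: 0.41
finger_force: 30.0
```

Call:
drive_tool:
  plan:
    - [0.1,[0,0,0],[0,0,0]]
    - [0.1,[0,0,0],[0,0,0]]
    - [0.1,[0,0,0],[0,0,0]]
    - [0.1,[0,0,0],[0,0,0]]
    - [0.1,[0,0,-0.1],[0,0,0]]
    - [0.1,[0,0,-0.4],[0,0,0]]
    - [0.1,[0,0,-0.8],[0,0,0]]
    - [0.1,[0,0,-1],[0,0,0]]
    - [0.1,[0,0,-1],[0,0,0]]

```text
time_s: 52.45
tcp_pos: [0.4969, 0.1601, 0.158]
tcp_rot: [3.132, -0.005, 1.384]
contact_force: [-0.2, -0.1, 0.0]
width: 0.55
finger_force: 0.0
```

Call:
drive_tool:
  plan:
    - [0.1,[0,0,-0.4],[0,0,0]]
    - [0.1,[0,0,-0.8],[0,0,0]]
    - [0.1,[0,0,-1],[0,0,0]]
    - [0.1,[0,0,-1],[0,0,0]]

```text
time_s: 52.78
tcp_pos: [0.4958, 0.1599, 0.2568]
tcp_rot: [3.133, -0.004, 1.384]
contact_force: [1.0, -0.7, 0.3]
width: 0.543
finger_force: 0.0
```

```bash
python3 - <<'E'
from h import *
im=r.camera("wrist");i=r.camera_info("wrist")
cv2.imwrite("pics/w10.png",cv2.resize(im,None,fx=1.5,fy=1.5))
for b in bars(im,i,.06): print(b[:3],((np.r_[b[0],0]-M)@EX).round(3),((np.r_[b[0],0]-M)@EY).round(3))
print(r.state()["tcp_pos"]);chain([((.4946,.1595,.40),1.386),((.4946,.1595,.40),-.185),((.5195,.3064,.40),-.185),((.5195,.3064,.335),-.185)])
E
```

```text
(array([0.4936, 0.1601]), array([105.,  33.]), 1.391) -0.042 -0.018
(array([0.5679, 0.1414]), array([107.,  36.]), 1.381) 0.035 -0.022
(array([0.3858, 0.0601]), array([114.,  37.]), 1.077) -0.129 -0.136
(array([0.5643, 0.0252]), array([ 37., 115.]), -1.445) 0.053 -0.137
(array([ 0.3439, -0.0721]), array([65., 26.]), 1.279) -0.146 -0.274
(array([ 0.5527, -0.1131]), array([64., 26.]), 1.448) 0.067 -0.275
[0.49531038 0.1597476  0.25356197]
to [0.495 0.16  0.4  ] total [-0.004 -0.007 -1.464] n 2 each [-0.002 -0.004 -0.732] turnz -0.0008
to [0.495 0.16  0.4  ] total [ 0.  0. -0.] n 0 each [nan nan nan] turnz 0.5001
to [0.52  0.306 0.4  ] total [-0.025 -1.49  -0.   ] n 2 each [-0.012 -0.745 -0.   ] turnz 0.0
to [0.52  0.306 0.335] total [0.   0.   0.65] n 1 each [0.   0.   0.65] turnz 0.0h.py:58: RuntimeWarning: invalid value encountered in divide
  t=(np.array([d@x,d@v,-d[2]])/.1).round(3);n=int(np.ceil(abs(t).max()));print("to",np.round(q,3),"total",t,"n",n,"each",(t/n).round(3),"turnz",round((y-yy)/np.pi,4))
```

View pics/w10.png

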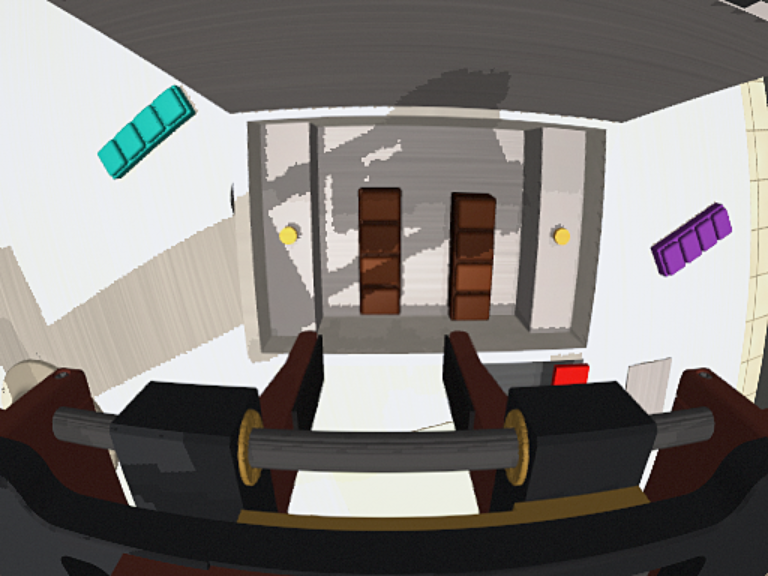

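All four bars lie in two neat stacks in the tub, at (380,250) and (472,255). Now the lid.

Call:
drive_tool:
  plan:
    - [-0.2,[0,0,-0.4],[0,0,0]]
    - [-0.2,[0,0,-0.8],[0,0,0]]
    - [-0.2,[0,0,-0.8],[0,0,0]]

```text
time_s: 53.08
tcp_pos: [0.4949, 0.1596, 0.3363]
tcp_rot: [3.135, -0.003, 1.383]
contact_force: [0.5, -0.5, 1.6]
width: 0.411
finger_force: 0.0
```

Call:
drive_tool:
  plan:
    - [-0.2,[0,0,-0.3],[0,0,0.04]]
    - [-0.2,[0,0,-0.66],[0,0,0.08]]
    - [-0.2,[0,0,-0.66],[0,0,0.12]]
    - [-0.2,[0,0,-0.66],[0,0,0.16]]
    - [-0.2,[0,0,-0.66],[0,0,0.2]]
    - [-0.2,[0,0,-0.66],[0,0,0.24]]
    - [-0.2,[0,0,-0.66],[0,0,0.28]]
    - [-0.2,[0,0,-0.66],[0,0,0.32]]
    - [-0.2,[0,0,-0.66],[0,0,0.36]]
    - [-0.2,[0,0,-0.66],[0,0,0.4]]
    - [-0.2,[0,0,-0.66],[0,0,0.44]]
    - [-0.2,[0,0,-0.66],[0,0,0.48]]
    - [-0.2,[0,0,-0.66],[0,0,0.5]]
    - [-0.2,[0,0,-0.66],[0,0,0.5]]
    - [-0.2,[0,0,-0.66],[0,0,0.5]]

```text
time_s: 54.33
tcp_pos: [0.4945, 0.1595, 0.395]
tcp_rot: [3.141, 0.002, -0.185]
contact_force: [-0.6, -0.2, 0.4]
width: 0.4
finger_force: 0.0
```

Call:
drive_tool:
  plan:
    - [-0.2,[-0.01,-0.4,0],[0,0,0]]
    - [-0.2,[-0.01,-0.75,0],[0,0,0]]
    - [-0.2,[-0.01,-0.75,0],[0,0,0]]

```text
time_s: 54.58
tcp_pos: [0.5079, 0.2377, 0.3934]
tcp_rot: [3.141, 0.004, -0.181]
contact_force: [-0.5, -0.2, -0.7]
width: 0.401
finger_force: 0.0
```

Call:
drive_tool:
  plan:
    - [-0.2,[-0.01,-0.4,0],[0,0,0]]
    - [-0.2,[-0.01,-0.74,0],[0,0,0]]
    - [-0.2,[-0.01,-0.74,0],[0,0,0]]
    - [-0.2,[-0.01,-0.74,0],[0,0,0]]
    - [-0.2,[-0.01,-0.74,0],[0,0,0]]

```text
time_s: 55.0
tcp_pos: [0.5203, 0.3059, 0.396]
tcp_rot: [3.141, 0.001, -0.186]
contact_force: [0.1, 0.3, -0.1]
width: 0.399
finger_force: 0.0
```

```bash
python3 - <<'E'
from h import *
s=r.state();print(s["tcp_pos"],s["tcp_rot"],s["width"]);goto((.5195,.3064,.335),(np.pi,0,-.185))
im=r.camera("wrist");i=r.camera_info("wrist");cv2.imwrite("pics/w11.png",cv2.resize(im,None,fx=1.5,fy=1.5))
for e in(.055,-.055): print(proj("wrist",np.array([.5195,.3064,.347])+EX*e)*1.5)
E
```

```text
[0.52028837 0.3058986  0.3960103 ] [ 3.14053448e+00  6.36171670e-04 -1.85974359e-01] 0.39861636376841936
shift [-0.008 -0.004  0.61 ] turn [ 0.0003  0.0002 -0.0003]
[376.93732846 208.19271189]
[378.07984096 410.33770743]
```

View pics/w11.png

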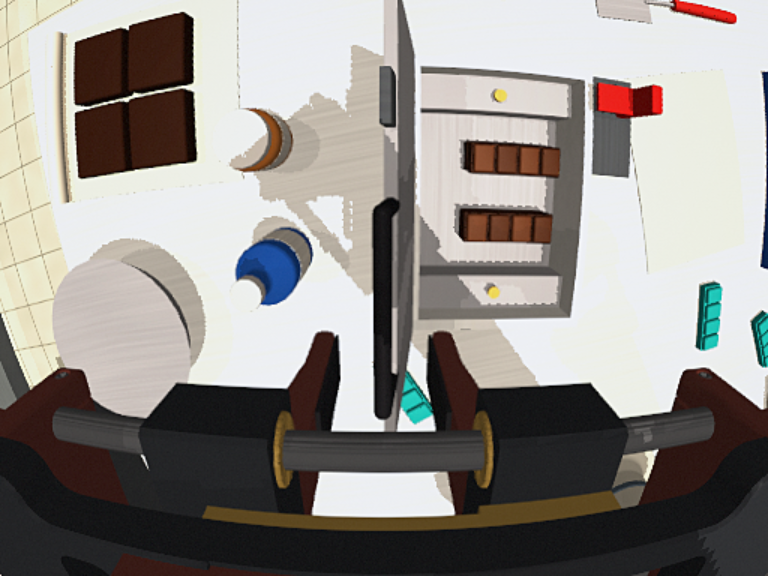

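The handle bar shows at (384,205) to (384,415), about 3 mm to the -y side of the predicted place. The tub's four bars and the bystanders are undisturbed.

Call:
drive_tool:
  plan:
    - [-0.2,[-0.01,0.03,0.2],[0,0,0]]
    - [-0.2,[-0.01,0.03,0.4],[0,0,0]]
    - [-0.2,[-0.01,0.03,0.6],[0,0,0]]
    - [-0.2,[-0.01,0.03,0.6],[0,0,0]]
    - [-0.2,[-0.01,0.03,0.6],[0,0,0]]
    - [-1,[-0.01,0.03,0.6],[0,0,0]]
    - [-1,[-0.01,0.03,0.6],[0,0,0]]
    - [-1,[-0.01,0.03,0.6],[0,0,0]]
    - [-1,[-0.01,0.03,0.6],[0,0,0]]
    - [-1,[-0.01,0.03,0.6],[0,0,0]]
    - [-1,[-0.01,0.03,0.6],[0,0,0]]
    - [-1,[-0.01,0.03,0.6],[0,0,0]]
    - [-1,[-0.01,0.03,0.6],[0,0,0]]

```text
time_s: 56.13
tcp_pos: [0.519, 0.304, 0.338]
tcp_rot: [-3.139, -0.002, -0.187]
contact_force: [1.3, 2.8, 5.8]
width: 0.103
finger_force: 30.0
```

```bash
python3 - <<'E'
from h import *
s=r.state();yt=(s["tcp_pos"]-[.4706,.0423,.0961])@EY;a=np.arccos(1-yt/.24);print("angle",a,s["tcp_pos"],s["contact_force"])
def seg(a0,a1,n): print([[0,round(float(2.4*(np.cos(t)-np.cos(a0))),2),round(float(-2.4*(np.sin(t)-np.sin(a0))),2)] for t in np.linspace(a0,a1,n+1)[1:]])
for k,(p,q) in enumerate([(a,1.28),(1.28,.86),(.86,.44),(.44,.05)]): seg(p,q,7)
E
```

```text
angle 1.6802757717030856 [0.5189875  0.30404478 0.33798395] [1.32211611 2.79360056 5.80613872]
[[0, 0.14, -0.01], [0, 0.27, -0.01], [0, 0.41, -0.01], [0, 0.55, 0.0], [0, 0.68, 0.02], [0, 0.82, 0.05], [0, 0.95, 0.09]]
[[0, 0.14, 0.05], [0, 0.27, 0.1], [0, 0.4, 0.16], [0, 0.53, 0.23], [0, 0.65, 0.31], [0, 0.77, 0.39], [0, 0.88, 0.48]]
[[0, 0.11, 0.1], [0, 0.21, 0.2], [0, 0.3, 0.31], [0, 0.39, 0.42], [0, 0.47, 0.54], [0, 0.54, 0.67], [0, 0.61, 0.8]]
[[0, 0.05, 0.12], [0, 0.1, 0.25], [0, 0.14, 0.38], [0, 0.17, 0.51], [0, 0.2, 0.64], [0, 0.22, 0.77], [0, 0.23, 0.9]]
```

Call:
drive_tool:
  plan:
    - [-1,[0,0.07,-0.01],[0,0,0]]
    - [-1,[0,0.14,-0.01],[0,0,0]]
    - [-1,[0,0.27,-0.01],[0,0,0]]
    - [-1,[0,0.41,-0.01],[0,0,0]]
    - [-1,[0,0.55,0],[0,0,0]]
    - [-1,[0,0.68,0.02],[0,0,0]]
    - [-1,[0,0.82,0.05],[0,0,0]]
    - [-1,[0,0.95,0.09],[0,0,0]]
    - [-1,[0,0.95,0.09],[0,0,0]]

```text
time_s: 56.88
tcp_pos: [0.5005, 0.2081, 0.3278]
tcp_rot: [3.14, 0.0, -0.19]
contact_force: [-1.5, -2.9, 3.2]
width: 0.106
finger_force: 30.0
```

Call:
drive_tool:
  plan:
    - [-1,[0,0.14,0.05],[0,0,0]]
    - [-1,[0,0.27,0.1],[0,0,0]]
    - [-1,[0,0.4,0.16],[0,0,0]]
    - [-1,[0,0.53,0.23],[0,0,0]]
    - [-1,[0,0.65,0.31],[0,0,0]]
    - [-1,[0,0.77,0.39],[0,0,0]]
    - [-1,[0,0.88,0.48],[0,0,0]]
    - [-1,[0,0.88,0.48],[0,0,0]]

```text
time_s: 57.55
tcp_pos: [0.4841, 0.1223, 0.278]
tcp_rot: [3.139, 0.002, -0.189]
contact_force: [-0.3, -1.7, -1.8]
width: 0.101
finger_force: 30.0
```

Call:
drive_tool:
  plan:
    - [-1,[0,0.11,0.1],[0,0,0]]
    - [-1,[0,0.21,0.2],[0,0,0]]
    - [-1,[0,0.3,0.31],[0,0,0]]
    - [-1,[0,0.39,0.42],[0,0,0]]
    - [-1,[0,0.47,0.54],[0,0,0]]
    - [-1,[0,0.54,0.67],[0,0,0]]
    - [-1,[0,0.61,0.8],[0,0,0]]
    - [-1,[0,0.61,0.8],[0,0,0]]

```text
time_s: 58.22
tcp_pos: [0.473, 0.0636, 0.1971]
tcp_rot: [3.14, 0.003, -0.188]
contact_force: [2.3, 0.3, -4.7]
width: 0.106
finger_force: 30.0
```

Call:
drive_tool:
  plan:
    - [-1,[0,0.05,0.12],[0,0,0]]
    - [-1,[0,0.1,0.25],[0,0,0]]
    - [-1,[0,0.14,0.38],[0,0,0]]
    - [-1,[0,0.17,0.51],[0,0,0]]
    - [-1,[0,0.2,0.64],[0,0,0]]
    - [-1,[0,0.22,0.77],[0,0,0]]
    - [-1,[0,0.23,0.9],[0,0,0]]
    - [-1,[0,0.23,0.9],[0,0,0]]
    - [-1,[0,0.23,0.9],[0,0,0]]

```text
time_s: 58.97
tcp_pos: [0.4691, 0.0427, 0.1079]
tcp_rot: [-3.139, 0.001, -0.186]
contact_force: [1.4, 6.1, -3.6]
width: 0.103
finger_force: 30.0
```

Call:
drive_tool:
  plan:
    - [-1,[0,0,0.04],[0,0,0]]
    - [-1,[0,0,0.08],[0,0,0]]
    - [-1,[0,0,0.11],[0,0,0]]
    - [-1,[0,0,0.11],[0,0,0]]
    - [-1,[0,0,0.11],[0,0,0]]
    - [-1,[0,0,0.11],[0,0,0]]

```text
time_s: 59.47
tcp_pos: [0.4692, 0.0426, 0.0993]
tcp_rot: [-3.139, -0.0, -0.186]
contact_force: [-2.8, 5.4, 5.0]
width: 0.102
finger_force: 30.0
```

Call:
drive_tool:
  plan:
    - [-1,[0,0,0.02],[0,0,0]]
    - [-1,[0,0,0.03],[0,0,0]]
    - [-1,[0,0,0.03],[0,0,0]]
    - [-1,[0,0,0.03],[0,0,0]]

```text
time_s: 59.8
tcp_pos: [0.4693, 0.0425, 0.099]
tcp_rot: [-3.139, -0.002, -0.186]
contact_force: [-8.5, 5.0, 17.5]
width: 0.106
finger_force: 30.0
```

Call:
drive_tool:
  plan:
    - [-1,[0,0,-0.03],[0,0,0]]
    - [-0.2,[0,0,-0.03],[0,0,0]]
    - [-0.2,[0,0,-0.03],[0,0,0]]
    - [-0.2,[0,0,-0.03],[0,0,0]]
    - [-0.2,[0,0,-0.03],[0,0,0]]
    - [-0.2,[0,0,-0.03],[0,0,0]]
    - [-0.2,[0,0,-0.3],[0,0,0]]
    - [-0.2,[0,0,-0.7],[0,0,0]]
    - [-0.2,[0,0,-1],[0,0,0]]
    - [-0.2,[0,0,-1],[0,0,0]]

```text
time_s: 60.63
tcp_pos: [0.4713, 0.041, 0.2029]
tcp_rot: [-3.14, -0.011, -0.188]
contact_force: [0.6, -0.1, 0.8]
width: 0.402
finger_force: 0.0
```

Call:
drive_tool:
  plan:
    - [-0.2,[0.4,0.04,0],[0,0,0]]
    - [-0.2,[0.8,0.04,0],[0,0,0]]
    - [-0.2,[0.8,0.04,0],[0,0,0]]

```text
time_s: 60.88
tcp_pos: [0.5505, 0.0208, 0.1896]
tcp_rot: [3.14, 0.006, -0.189]
contact_force: [1.4, 0.2, -1.2]
width: 0.406
finger_force: 0.0
```

Call:
drive_tool:
  plan:
    - [-0.2,[0.4,0.03,0],[0,0,0]]
    - [-0.2,[0.77,0.03,0],[0,0,0]]
    - [-0.2,[0.77,0.03,0],[0,0,0]]
    - [-0.2,[0.77,0.03,0],[0,0,0]]
    - [-0.2,[0.77,0.03,0],[0,0,0]]

```text
time_s: 61.3
tcp_pos: [0.6215, 0.005, 0.1949]
tcp_rot: [3.141, 0.001, -0.188]
contact_force: [-0.7, -0.3, 0.2]
width: 0.398
finger_force: 0.0
```

```bash
python3 - <<'E'
from h import *
s=r.state();print(s["tcp_pos"],s["tcp_rot"],s["width"]);goto((.6227,.0067,.1335),(np.pi,0,-.185))
im=r.camera("wrist");i=r.camera_info("wrist")
print([(a,c,q[1]) for a,c,q in blobs(im,lambda b,g,rr:(rr>140)&(g<60)&(b<60),100)], proj("wrist",np.array([.6227,.0067,.16])))
E
```

```text
[0.6215406  0.00504065 0.19488761] [ 3.14136070e+00  1.42615492e-03 -1.87564306e-01] 0.3979024310182871
shift [ 0.009 -0.019  0.614] turn [ 0.0001  0.0005 -0.0008]
[(np.int32(1032), array([413.68313953,  29.1753876 ]), (86.05259704589844, 13.243114471435547)), (np.int32(1610), array([218.25465839, 198.05031056]), (33.0, 50.0)), (np.int32(594), array([252.52356902, 214.77104377]), (36.0, 17.0))] [250.29490179 215.72837743]
```

Call:
drive_tool:
  plan:
    - [-0.2,[0.01,-0.01,0.3],[0,0,0]]
    - [-0.2,[0.01,-0.01,0.6],[0,0,0]]
    - [-0.2,[0.01,-0.01,0.6],[0,0,0]]
    - [-0.2,[0.01,-0.01,0.6],[0,0,0]]
    - [-1,[0.01,-0.01,0.6],[0,0,0]]
    - [-1,[0.01,-0.01,0.6],[0,0,0]]
    - [-1,[0.01,-0.01,0.6],[0,0,0]]
    - [-1,[0.01,-0.01,0.6],[0,0,0]]
    - [-1,[0.01,-0.01,0.6],[0,0,0]]
    - [-1,[0.01,-0.01,0.6],[0,0,0]]
    - [-1,[0.01,-0.01,0.6],[0,0,0]]

```text
time_s: 62.27
tcp_pos: [0.624, 0.0065, 0.1381]
tcp_rot: [-3.14, -0.004, -0.187]
contact_force: [-0.3, 2.6, 6.5]
width: 0.156
finger_force: 30.0
```

Call:
drive_tool:
  plan:
    - [-1,[-0.1,0,0],[0,0,0]]
    - [-1,[-0.2,0,0],[0,0,0]]
    - [-1,[-0.3,0,0],[0,0,0]]
    - [-1,[-0.38,0,0],[0,0,0]]
    - [-1,[-0.42,0,0],[0,0,0]]
    - [-1,[-0.44,0,0],[0,0,0]]
    - [-1,[-0.44,0,0],[0,0,0]]
    - [-1,[-0.44,0,0],[0,0,0]]

```text
time_s: 62.93
tcp_pos: [0.5808, 0.0145, 0.138]
tcp_rot: [-3.14, -0.004, -0.187]
contact_force: [-0.6, 2.0, 8.0]
width: 0.156
finger_force: 30.0
```

Call:
drive_tool:
  plan:
    - [-1,[-0.01,0,0],[0,0,0]]
    - [-1,[-0.02,0,0],[0,0,0]]
    - [-1,[-0.02,0,0],[0,0,0]]
    - [-1,[-0.02,0,0],[0,0,0]]

```text
time_s: 63.27
tcp_pos: [0.5797, 0.0147, 0.138]
tcp_rot: [-3.14, -0.006, -0.187]
contact_force: [3.9, 1.7, 7.0]
width: 0.156
finger_force: 30.0
```

Reached the stop (3.9 N back, and the knob is at its start x of 0.5797). Release, back off and check.

Call:
drive_tool:
  plan:
    - [-0.2,[0,0,0],[0,0,0]]
    - [-0.2,[0,0,0],[0,0,0]]
    - [-0.2,[0,0,0],[0,0,0]]
    - [-0.2,[0,0,0],[0,0,0]]
    - [-0.2,[0,0,0],[0,0,0]]
    - [-0.2,[0,0,-0.3],[0,0,0]]
    - [-0.2,[0,0,-0.7],[0,0,0]]
    - [-0.2,[0,0,-1],[0,0,0]]
    - [-0.2,[0,0,-1],[0,0,0]]

```text
time_s: 64.02
tcp_pos: [0.5797, 0.0143, 0.2436]
tcp_rot: [-3.14, -0.011, -0.187]
contact_force: [0.5, -0.4, 2.0]
width: 0.396
finger_force: 0.0
```

Call:
drive_tool:
  plan:
    - [-0.2,[-0.3,0.4,-0.3],[0,0,0]]
    - [-0.2,[-0.6,0.8,-0.5],[0,0,0]]
    - [-0.2,[-0.6,0.9,-0.5],[0,0,0]]
    - [-0.2,[-0.6,0.9,-0.5],[0,0,0]]
    - [-0.2,[-0.6,0.9,-0.5],[0,0,0]]
    - [-0.2,[-0.6,0.9,-0.5],[0,0,0]]

```text
time_s: 64.52
tcp_pos: [0.5023, -0.0627, 0.2848]
tcp_rot: [-3.141, 0.001, -0.188]
contact_force: [0.1, -0.2, -0.2]
width: 0.399
finger_force: 0.0
```

```bash
python3 - <<'E'
from h import *
im=r.camera("wrist");i=r.camera_info("wrist")
for k in range(2):
  for b in blobs(im,lambda b,g,rr:(rr>140)&(g<60)&(b<60),80): print("red",b[0],atz("wrist",b[1],.15,i).round(3),b[1].round(1))
  break
m=((im.max(2)<45).astype(np.uint8));n,l,st,ce=cv2.connectedComponentsWithStats(m)
for k in range(1,n):
  if 100<st[k,4]<4000: print("dark",st[k],atz("wrist",ce[k],.104,i).round(3))
t=r.camera("top");t0=cv2.imread("pics/top0.png")
f=lambda q:blobs(q,lambda b,g,rr:(rr>60)&(g<.45*rr)&(b<.45*rr),40)
for q in(t0,t): print([(a,c.round(1)) for a,c,_ in f(q) if c[1]<225 and c[0]<360])
print(proj("wrist",np.array([.468,.04,.104]),i),r.state()["time_s"])
E
```

```text
red 950 [0.582 0.028 0.15 ] [152.2 124.7]
dark [194  63   4  89 218] [ 0.59  -0.011  0.104]
dark [462  96  15  59 507] [ 0.517 -0.373  0.104]
dark [ 138  169   48   88 1003] [0.475 0.049 0.104]
dark [ 191  224  130   68 1609] [ 0.375 -0.041  0.104]
dark [432 370  39  14 304] [-0.052 -0.43   0.104]
[(np.int32(171), array([326.1, 121.9])), (np.int32(182), array([247.6, 170. ]))]
[(np.int32(170), array([325.7, 121.9])), (np.int32(104), array([243.9, 170.3]))]
[178.67528908 213.96038961] 64.6167
```

```bash
python3 -c "
from rig import r
print(r.job_done())"
```

```text
the job is handed in; nothing more can be done
None
```

I handed the job in at about 65 s: all four chocolate bars are in the tub below the rim (two stacks of two), the cover lies flat, handle up, in the blue tray, the lid is shut, and the catch is back at its locked stop; the hand-in call gave no verdict.

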